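# Lock the ice mill's shaft before cleaning

### The arm

A 7-joint arm with a two-finger parallel gripper is mounted at the origin on a cart in front of the work surface, level with it; the furniture and walls round the work are solid. World frame = base frame: x ahead of the robot, y to its left, z up, the work surface at z = 0. Lengths are in mm, angles in rad, forces in N, time in s.
With the tool pointing down it reaches from about 350 to 900 mm from the base axis. Payload 7.2 kg.
Tool frame: the origin (TCP) lies at the very end of the fingers, on their centre line; the grasp point (between the pads) lies ctrl.pinch_z behind it (ctrl.pinch_z is the distance from the TCP to the grasp point, in mm); y points along the fingers, x is the direction in which the jaws open and shut, and the axes are right-handed (so a half turn about y gives the same grasp; the last joint's range is limited). The gripper opens to 85 mm and grips with 20 to 120 N. Pads are 22 mm wide; open, the fingers measure 114 mm over their backs; the gripper's body (76 mm by 85 mm) begins 54 mm behind the grasp point. The pads swing forward as they close: fully open they stand 13 mm farther back than shut.
Start: joints at [1.157, 0.411, -0.013, 1.596, 0.006, 1.134, -0.082], TCP at [211.832, -588.01, 231.297] pointing down, gripper open.
Joint ranges: [-2.95, 2.95], [-0.29, 1.99], [-1.47, 1.44], [0.14, 2.54], [-1.03, 4.17], [0.13, 1.85], [-2.86, 2.86]. Speed limits (rad/s): [2.39, 2.39, 3.01, 3.01, 3.14, 3.14, 3.14].

### API

Orientations are given as a rotation vector (axis times angle).
In Python, from bench import ctrl gives the robot as it stands. The module is installed in compiled form; this text tells all that it offers.
- The arm moves only by the tool carry_out, never from a script. Its argument "steps" is a list of rows, each an object with "grip": the opening in per cent of the stroke, from 0 (shut) to 100 (fully open); "linear": the shift along the tool's x, y, z in m, a list of three; "twist": the turn about the tool's y in degrees. A call has 1 to 20 rows; each row shifts and turns the commanded pose from where the row before left it, along the tool's axes as they then stand; what a row does not reach is not made up. A row lasts 1/12 s, in which the tool goes at most 41.7 mm and 7.16 degrees, less where a joint would pass 70% of its speed; a pose out of reach is approached as far as the arm can. A call with a gripper value outside its range is refused whole. The fingers move at their own pace and stop on an object; the grip force is fixed at half the most. Time passes only in rows, so rows that do not move let the fingers close. It gives the time, the measured TCP pose, the force and the opening at its end, in the units of the state.
- ctrl.sense(): the state, without advancing time (a new reading comes with each control period).
- ctrl.read_camera(name): name is "scene" or "top" or "wrist"; returns a dict with "pixels" (400x640x3 uint8, blue, green, red), "mtx" (3x3 intrinsics, pixels), "eye" and "attitude" of the camera in the world. Camera axes: x right, y down, z forward; pixel columns grow to the right and rows downward; lengths in mm; the calibration is good to about 2 mm. The wrist camera is an equidistant fisheye: a pixel r from the principal point sees the ray r / f radians off the axis. A picture is of the moment at which its call begins. There is no depth.
- ctrl.close_job(): hands the job in, once; it reports no verdict.
The state is a dict: "time": time; "qpos": joint angles; "qd": joint speeds; "tau": joint torques, N m; "tcp_pos": TCP position; "ee_rot": TCP orientation; "force": force on the tool from outside, world axes, zero at the start; "torque": the same for the moment, N m; "width": opening from 0.0 (shut) to 1.0 (fully open).
Only numpy, scipy, OpenCV 4.12 (cv2) and the standard library are available. Lean on these libraries where they do the work, as an engineer would, in place of code of your own. Each camera call takes 0.05 s, during which the arm holds its last target. There are 200 camera calls.

### The job

Lock the hand ice mill so that its knives can be cleaned: turn the T-handle standing in its neck until the shaft drops home, then fetch the locking pin, which has slid half under the serving board, and push it through the guide on the neck and the shaft until its grip sits against the guide. Let go of everything and do not disturb the tumblers, the shaker or the small white dish.

Things in the scene. Friction and masses are not known exactly. Their poses are not given: they have to be found in the camera images.
- mill: Hand ice mill bolted to the bar, aluminium: base plate 200 x 160 mm, drum 142 mm wide and 85 mm high, hopper at the rear (+x) up to 130 mm, and on the drum a square steel neck 60 mm wide, from 85 to 165 mm above the bar. Origin on the neck's upright axis, at the bar's top; -x is the front, with the pin guide; z up.
- mill_mouth (a point): Centre of the mouth of the pin guide, a dark 40 mm square plate on the front of the neck, 135 mm above the bar, 42 mm in front of the neck's axis. x points level into the hole, the way the pin goes; z up. The hole is 14.5 mm wide, its mouth flared by 3 mm; it runs level through guide, neck and (once lined up) shaft and comes out 36 mm behind the axis.
- handle_bar (a point): Centre of the level T-bar of the steel T-handle that stands loose in the neck, on its axis, 233 mm above the bar's top at first, 219 mm when dropped home. T-bar 19 mm thick, 115 mm long, with black 23 mm sleeves from 26 mm off its middle outwards; it lies 70 degrees counter-clockwise (from above) from this point's x axis. z up.
- handle: The T-handle's shaft (0.3 to 0.5 kg); origin at its foot, axes as handle_bar. Stem 18 to 20 mm thick down to 34 mm below the T-bar, then 37 mm. Its slotted foot rides on a hidden lock bar. Turned clockwise from above it falls 14 mm by its weight within a quarter turn, if not held tight and within 5 degrees of the right, unmarked angle; then it turns no more and its cross-hole is in line.
- pin_grip (a point): Centre of the locking pin's black block grip, 55 mm long, 28 mm square, lying flat: 14 mm above the bar. x towards the tip, z up. From its front face (27.5 mm along x) comes a level bright shank 12 mm thick, 92 mm long, the last 12 mm tapered. At first the grip is under the serving board's edge and the shank sticks out. Fully home, this point is 27.5 mm in front of the mouth.
- pin: The locking pin (0.11 to 0.22 kg); origin under the middle of its grip, 14 mm below pin_grip; same axes.
- pin_shank (a point): Point on the axis of the pin's shank, 68 mm from pin_grip towards the tip; same axes.
- plinth: Low white riser 100 x 220 x 62 mm, fixed; origin at the centre of its underside, y along its length. Centred on it, the same way round, a wooden serving board 200 x 300 x 18 mm with citrus fruit (up to 140 mm above the bar). The board overhangs the riser's -x side by 50 mm, 62 mm above the bar: there lies the pin's grip, shank pointing to -x.
- tumbler_a: Clear glass tumbler, 78 mm wide, 92 mm high, origin under its centre. Bystander.
- tumbler_b: Another clear glass tumbler, 78 mm wide, 92 mm high, origin under its centre. Bystander.
- shaker: Metal cocktail shaker, 69 mm wide, 179 mm high, origin under its centre. Bystander.
- dish: Small round white dish, 120 mm wide, 36 mm high, origin under its centre. Bystander.
Things that resemble listed ones, but are neither listed nor needed, are in the scene too. Of the things shaped like the handle, the bare steel one is meant.

How it is judged (in metres and radians):
On the way:
1. the T-handle's shaft has dropped home in the neck (z of handle_bar in the frame of mill_mouth below 0.0885 m and angle between handle_bar's own z axis and vertical below 0.12 rad), for 0.2 s.
At the end, for the whole second after the job is handed in: The T-handle's shaft has dropped home (bar 84 mm above the level of the guide's mouth, within 4.5 mm) and is upright; the pin goes through guide and shaft with the front of its grip within 6 mm of the guide, in line with the hole within 0.1 rad; pin and handle are at rest and let go (all of step 1 and x of pin_grip in the frame of mill_mouth above -0.0335 m and distance between pin_grip and mill_mouth below 0.0345 m and angle between the x axis of pin_grip and the x axis of mill_mouth, either way round below 0.1 rad and linear speed of each of pin, handle below 0.02 m/s); the robot touches nothing.
It fails at once if a tumbler is pushed more than 40 mm (distance of any of tumbler_a, tumbler_b from where it was at the start of the episode above 0.04 m).
It fails at once if the shaker or the dish is pushed more than 40 mm (distance of any of shaker, dish from where it was at the start of the episode above 0.04 m).
It also fails if it takes over 72 s, if anything falls off the work surface, if the arm or the gripper's body presses on something with over 40 N, if the wrist force passes 120 N, or if a joint passes its speed limit or range.

## Working session

There is one attempt and no reset: what is moved stays moved. The work goes in short steps, Python scripts to look and compute and a tool call to move; the robot and the scene stay as the last step left them, time stands still between calls to the robot, and variables do not carry over. Pictures are saved under pics/ and viewed, about 8 in all and at most 12, crops included, and the job is handed in when it is done.

Besides the shell and the picture viewer there is one more tool, called after ">>>" as a command line: name --argument value ..., lists and objects as JSON in quotes. carry_out: Moves the arm, as the interface text tells. Its arguments: {"type":"object","properties":{"steps":{"type":"array"}},"required":["steps"]}

```bash
mkdir -p pics
cat > h.py <<'E'
import numpy as np, cv2
from scipy.spatial.transform import Rotation as R
from bench import ctrl
def rot(a):
    a=np.array(a,float)
    return a if a.shape==(3,3) else R.from_rotvec(a.ravel()).as_matrix()
def ray(c,u,v,fish=False):
    K=np.array(c["mtx"]);x=(u-K[0,2])/K[0,0];y=(v-K[1,2])/K[1,1]
    if fish:
        r=np.hypot(x,y);d=np.array([x/r*np.sin(r),y/r*np.sin(r),np.cos(r)]) if r>1e-9 else np.array([0,0,1.])
    else: d=np.array([x,y,1.]);
    return np.array(c["eye"],float),rot(c["attitude"])@(d/np.linalg.norm(d))
def plane(c,u,v,z,fish=False):
    o,d=ray(c,u,v,fish);return o+d*(z-o[2])/d[2]
def proj(c,p):
    K=np.array(c["mtx"]);q=rot(c["attitude"]).T@(np.array(p,float)-np.array(c["eye"]));return K[:2,:2]@(q[:2]/q[2])+K[:2,2]
def tri(c1,p1,c2,p2):
    o1,d1=ray(c1,*p1);o2,d2=ray(c2,*p2)
    A=np.stack([d1,-d2],1);t=np.linalg.lstsq(A,o2-o1,rcond=None)[0]
    a=o1+d1*t[0];b=o2+d2*t[1];return (a+b)/2,np.linalg.norm(a-b)
E
python3 - <<'E'
from h import *
import pickle
cs={n:ctrl.read_camera(n) for n in("scene","top","wrist")}
pickle.dump(cs,open("c0.pkl","wb"))
for n,c in cs.items():
    cv2.imwrite(f"pics/0{n}.png",c["pixels"]);print(n,c["mtx"],c["eye"],c["attitude"])
print(ctrl.sense(),ctrl.pinch_z)
E
```

```text
scene [[417.01746222   0.         316.5249458 ]
 [  0.         417.01746222 188.69352884]
 [  0.           0.           1.        ]] [ 74.6766314  962.76498715 745.24644535] [-0.56092629  2.42053298 -1.48054089]
top [[477.13733615   0.         319.97076893]
 [  0.         477.13733615 196.34324549]
 [  0.           0.           1.        ]] [  21.9821747  -290.36717738 1390.5555444 ] [-2.26150055  1.51519599 -0.36742226]
wrist [[309.70691629   0.         322.06851343]
 [  0.         309.70691629 205.76137324]
 [  0.           0.           1.        ]] [ 283.84933886 -561.79040345  372.79847084] [ 2.35710159 -1.65727944 -0.25509643]
{'time': 0.15, 'qpos': array([ 1.15678928,  0.41174877, -0.01270727,  1.59681059,  0.00562872,
        1.13428888, -0.08217375]), 'qd': array([ 1.54179276e-03, -2.78460623e-03, -6.98532894e-05, -3.33473546e-03,
       -5.38397971e-05, -1.27530921e-03, -6.49198265e-04]), 'tau': array([ 1.40034219e-03, -6.01032400e+01,  6.82913717e-01, -2.99647808e+01,
        1.39728386e-02,  7.89641199e-03,  8.77552026e-06]), 'tcp_pos': array([ 211.68596281, -587.68019191,  230.64283232]), 'ee_rot': array([-1.35258167,  0.95154554, -0.94979479]), 'force': array([-0.95209719, -0.60182404, -0.23915999]), 'torque': array([-0.01446888, -0.03032717,  0.00515543]), 'width': 0.9959351617162195} 18.700000000000003
```

View pics/0scene.png

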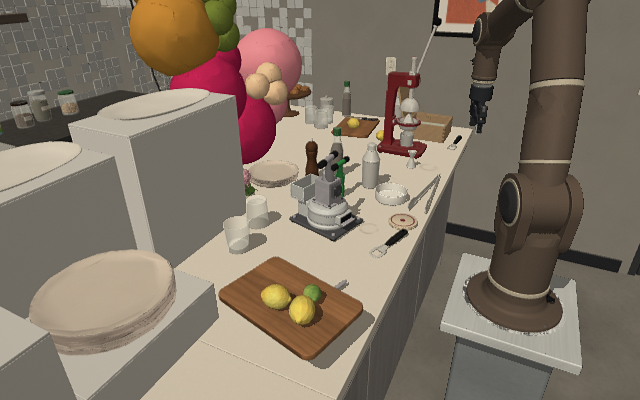

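View pics/0top.png

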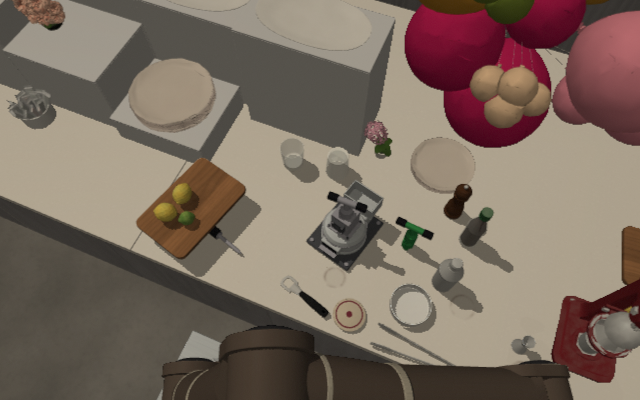

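The scene view shows the mill near (327,205), the board near (290,305) and the pin's shank near (342,286). In the top view:
- **T-shaped things:** one stands in the mill's neck at (347,202) with a steel stem, and a green one stands at (415,228). The steel one in the neck fits the description.
- **Pin:** it sticks out from under the board at (228,241). The black-handled tool at (305,297) is a different object.

I'll confirm with an enlarged crop.

Run:
```python
from h import *
import pickle
cs=pickle.load(open("c0.pkl","rb"))
t=cs["top"]["pixels"];s=cs["scene"]["pixels"]
f=lambda im,x,y,w,h,k:cv2.resize(im[y:y+h,x:x+w],None,fx=k,fy=k,interpolation=cv2.INTER_CUBIC)
a=f(t,300,175,100,75,4);b=f(s,280,140,100,75,4);c=f(t,195,210,100,75,4);d=f(s,310,250,100,75,4)
cv2.imwrite("pics/1.png",np.vstack([np.hstack([a,b]),np.hstack([c,d])]))
```

```text
(no output)
```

View pics/1.png

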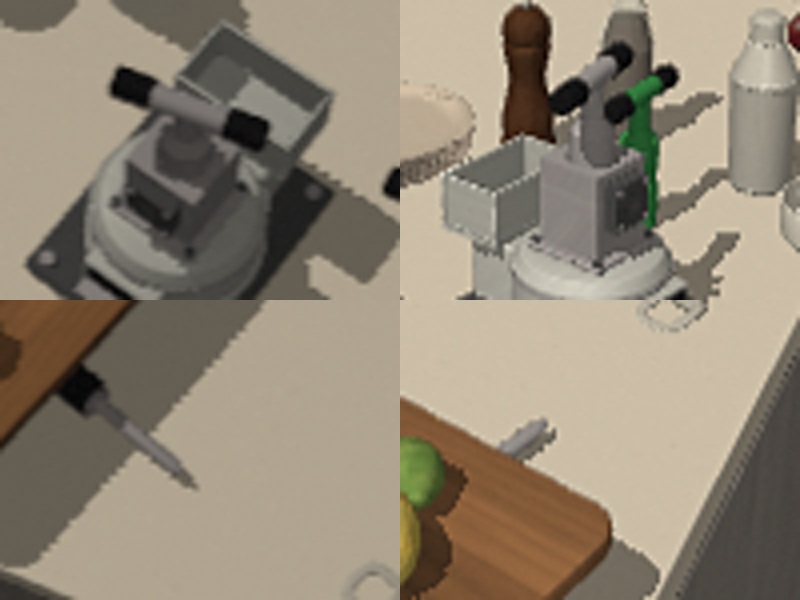

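The enlarged crop confirms the bare steel handle in the neck, with the guide plate facing lower left in the top view and the hopper opposite. The green one stands alone behind it. The pin's shank sticks out from about (220,235) to (244,256). Next I'll measure.

Run:
```python
from h import *
import pickle
np.set_printoptions(precision=1,suppress=True)
cs=pickle.load(open("c0.pkl","rb"));t=cs["top"];s=cs["scene"]
def blobs(c,x,y,w,h,th,amin=12):
    im=c["pixels"][y:y+h,x:x+w].max(2);n,l,st,ce=cv2.connectedComponentsWithStats((im<th).astype(np.uint8))
    return [(ce[i]+[x,y],st[i,4]) for i in range(1,n) if st[i,4]>=amin]
print("top sleeves",blobs(t,322,185,50,30,45)); print("scene sleeves",blobs(s,312,145,35,30,45))
T=lambda a,b:tri(t,a,s,b)
# top left sleeve(up-left)= ? check both pairings
for z in(233,):
  for p in[(328,195.5),(367,207)]: print(p,plane(t,*p,z))
  for p in[(338,152.5),(318.5,165)]: print(p,plane(s,*p,z))
print("plate corners z=10",[plane(t,*p,10) for p in[(307,241),(382.5,222.5),(356,194)]])
print("guide top corners",)
print("pin",[plane(t,*p,14) for p in[(243.5,256),(220,235),(214.5,227.5)]])
print("board corners z80",[plane(t,*p,80) for p in[(137,221),(181,257),(245,190),(202,158)]])
for n,p in dict(tumA=(292,165),tumB=(338,168),dish=(411,305),shaker=(447,283),card=(335,277),coast=(349,316),opener=(288,285),opend=(327,316),green=(410,245),pepper=(454,215)).items(): print(n,plane(t,*p,0))
```

```text
top sleeves [(array([332.6, 196.2]), np.int32(70)), (array([361.1, 207.2]), np.int32(83))]
scene sleeves [(array([318.9, 161.4]), np.int32(103)), (array([334.7, 153.4]), np.int32(29)), (array([334.3, 166.8]), np.int32(40))]
(328, 195.5) [584.9 -82.1 233. ]
(367, 207) [ 592.5 -192.5  233. ]
(338, 152.5) [ 581.8 -199.9  233. ]
(318.5, 165) [594.7 -82.1 233. ]
plate corners z=10 [array([520.9, -41.1,  10. ]), array([ 669.6, -237.5,   10. ]), array([ 733.2, -124.4,   10. ])]
guide top corners
pin [array([400.6, 118.1,  14. ]), array([434.8, 216.8,  14. ]), array([450.8, 244.8,  14. ])]
board corners z80 [array([360.4, 445. ,  80. ]), array([310.7, 264.8,  80. ]), array([578.9, 191.5,  80. ]), array([631.1, 372.1,  80. ])]
tumA [759.9 116.4   0. ]
tumB [808.3 -32.3   0. ]
dish [ 455.1 -400.5    0. ]
shaker [ 559.8 -480.4    0. ]
card [ 449.4 -163.     0. ]
coast [ 355.8 -243.7    0. ]
opener [372.8 -42.1   0. ]
opend [ 331.5 -184.6    0. ]
green [ 634.2 -341.3    0. ]
pepper [ 786.7 -441.1    0. ]
```

Run:
```python
from h import *
import pickle
np.set_printoptions(precision=1,suppress=True)
cs=pickle.load(open("c0.pkl","rb"));t=cs["top"];s=cs["scene"];w=cs["wrist"]
f=lambda x,y,z:plane(t,300+x/4,175+y/4,z)[:2]
print("neck165",f(128,172,165),f(165,118,165),f(240,155,165),f(203,207,165))
print("hopper130",f(223,22,130),f(333,97,130),f(175,72,130))
print("guide",f(128,188,155),f(178,212,155),f(128,210,115))
S=lambda x,y,z:plane(s,280+(x-400)/4,140+y/4,z)[:2]
print("neck scene L, front, right",S(542,150,165),S(602,182,165),S(648,155,165), "hopper",S(443,180,130),S(493,200,130),S(525,137,130))
print("plate edges tilt", [f(x,y,10) for x,y in[(28,262),(80,192),(333,192),(275,262)]])
st=ctrl.sense();M=rot(st["ee_rot"]);print(M.round(3)); print("cam off tool",M.T@(np.array(w["eye"])-st["tcp_pos"]), "cam axes in tool\n",(M.T@rot(w["attitude"])).round(2))
```

```text
neck165 [ 555.9 -107. ] [ 605.5 -115.8] [ 598.4 -175.6] [ 550.8 -165.5]
hopper130 [ 714.3 -122.1] [ 685.6 -219.7] [ 660.6 -103.9]
guide [ 548.6 -110.1] [ 544.8 -149.5] [ 549.4 -110.8]
neck scene L, front, right [ 628.  -126.4] [559.7 -94.3] [ 546.7 -154.2] hopper [ 709.8 -105.3] [655.1 -90.9] [ 686.7 -209.4]
plate edges tilt [array([522.4, -40.4]), array([592.8, -55.1]), array([ 668.9, -240.3]), array([ 595.4, -217.9])]
[[ 0.3 -0.   0.9]
 [-0.9  0.   0.3]
 [-0.  -1.  -0. ]]
cam off tool [  -0.1 -142.2   76.7] cam axes in tool
 [[ 1.  -0.   0. ]
 [-0.  -0.3  0.9]
 [-0.  -0.9 -0.3]]
```

```bash
cat >> h.py <<'E'
def yaw():
    M=rot(ctrl.sense()["ee_rot"]);return np.degrees(np.arctan2(M[1,0],M[0,0]))
def plan(p,y=None):
    s=ctrl.sense();M=rot(s["ee_rot"]);d=M.T@(np.array(p,float)-s["tcp_pos"])/1000
    print("t%.2f"%s["time"],"tcp",s["tcp_pos"].round(1),"yaw %.1f"%yaw(),"down",M[:,1].round(3),"lin",d.round(4),"norm %.3f"%np.linalg.norm(d),"twist",None if y is None else round((yaw()-y+180)%360-180,1))
E
python3 - <<'E'
from h import *
plan([589,-138,320],2);plan([211.7,-587.7,320]);
E
```

```text
t0.15 tcp [ 211.7 -587.7  230.6] yaw -70.2 down [-0.001  0.001 -1.   ] lin [-0.2952 -0.0891  0.5074] norm 0.594 twist -72.2
t0.15 tcp [ 211.7 -587.7  230.6] yaw -70.2 down [-0.001  0.001 -1.   ] lin [-0.0001 -0.0894 -0.    ] norm 0.089 twist None
```

>>> carry_out --steps '[{"grip": 100, "linear": [0, -0.03, 0], "twist": 0}, {"grip": 100, "linear": [0, -0.03, 0], "twist": 0}, {"grip": 100, "linear": [0, -0.03, 0], "twist": 0}, {"grip": 100, "linear": [-0.0174, 0, 0.0298], "twist": 0}, {"grip": 100, "linear": [-0.0174, 0, 0.0298], "twist": 0}, {"grip": 100, "linear": [-0.0174, 0, 0.0298], "twist": 0}, {"grip": 100, "linear": [-0.0174, 0, 0.0298], "twist": 0}, {"grip": 100, "linear": [-0.0174, 0, 0.0298], "twist": 0}, {"grip": 100, "linear": [-0.0174, 0, 0.0298], "twist": 0}, {"grip": 100, "linear": [-0.0174, 0, 0.0298], "twist": 0}, {"grip": 100, "linear": [-0.0174, 0, 0.0298], "twist": 0}, {"grip": 100, "linear": [-0.0174, 0, 0.0298], "twist": 0}, {"grip": 100, "linear": [-0.0174, 0, 0.0298], "twist": 0}, {"grip": 100, "linear": [-0.0174, 0, 0.0298], "twist": 0}, {"grip": 100, "linear": [-0.0174, 0, 0.0298], "twist": 0}, {"grip": 100, "linear": [-0.0174, 0, 0.0298], "twist": 0}, {"grip": 100, "linear": [-0.0174, 0, 0.0298], "twist": 0}, {"grip": 100, "linear": [-0.0174, 0, 0.0298], "twist": 0}, {"grip": 100, "linear": [-0.0174, 0, 0.0298], "twist": 0}, {"grip": 100, "linear": [-0.0174, 0, 0.0298], "twist": 0}]'

```text
time: 1.82
tcp_pos: [588.9, -136.6, 321.1]
ee_rot: [-1.353, 0.951, -0.951]
force: [0.6, -0.6, -0.1]
width: 1.0
```

>>> carry_out --steps '[{"grip": 100, "linear": [0, 0, 0], "twist": -6}, {"grip": 100, "linear": [0, 0, 0], "twist": -6}, {"grip": 100, "linear": [0, 0, 0], "twist": -6}, {"grip": 100, "linear": [0, 0, 0], "twist": -6}, {"grip": 100, "linear": [0, 0, 0], "twist": -6}, {"grip": 100, "linear": [0, 0, 0], "twist": -6}, {"grip": 100, "linear": [0, 0, 0], "twist": -6}, {"grip": 100, "linear": [0, 0, 0], "twist": -6}, {"grip": 100, "linear": [0, 0, 0], "twist": -6}, {"grip": 100, "linear": [0, 0, 0], "twist": -6}, {"grip": 100, "linear": [0, 0, 0], "twist": -6}, {"grip": 100, "linear": [0, 0, 0], "twist": -6}, {"grip": 100, "linear": [0, 0, 0], "twist": 0}]'

```text
time: 2.9
tcp_pos: [588.0, -138.1, 320.9]
ee_rot: [-1.57, -0.028, 0.029]
force: [0.1, 0.3, -1.1]
width: 1.002
```

Run:
```python
from h import *
import pickle
plan([589,-138,320],2)
w=ctrl.read_camera("wrist");pickle.dump(w,open("w1.pkl","wb"));cv2.imwrite("pics/2.png",w["pixels"])
```

```text
t2.90 tcp [ 588.  -138.1  320.9] yaw 2.1 down [-0.001  0.    -1.   ] lin [0.001  0.0009 0.0001] norm 0.001 twist 0.1
```

View pics/2.png

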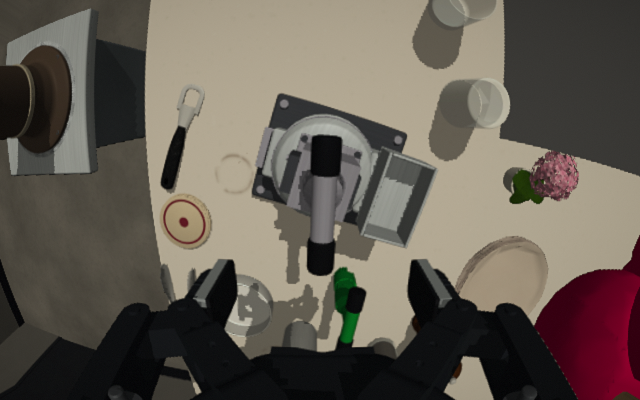

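The wrist view shows the steel T-bar from (327,135) to (319,275). The mill's base plate has corners at (280,93) and (407,133), the hopper is on the right and the guide plate is at about (292,172).

Run:
```python
from h import *
import pickle
np.set_printoptions(precision=1,suppress=True)
w=pickle.load(open("w1.pkl","rb"))
f=lambda x,y,z:plane(w,x,y,z,True)[:2]
a,b=f(327,136,236),f(319.5,274,236);print("bar",a,b,(a+b)/2,np.degrees(np.arctan2(*(a-b)[::-1])))
m=w["pixels"].max(2);x0,y0=300,125
n,l,st,ce=cv2.connectedComponentsWithStats((m[125:285,300:345]<40).astype(np.uint8))
for i in range(1,n):
    if st[i,4]>200: print("sleeve",ce[i]+[300,125],st[i],f(*(ce[i]+[300,125]),236))
c=[f(280,93,10),f(407,133,10),f(252,199,10)];print("plate",c,[np.degrees(np.arctan2(*(c[i]-c[0])[::-1])) for i in(1,2)],[np.linalg.norm(c[i]-c[0]) for i in(1,2)])
h=[f(389,148,130),f(437,166,130),f(411,247,130),f(360,231,130)];print("hopper",h,[np.degrees(np.arctan2(*(h[i]-h[j])[::-1])) for i,j in((1,0),(2,3),(0,3),(1,2))])
cv2.imwrite("pics/3.png",cv2.resize(w["pixels"][85:255,240:440],None,fx=4,fy=3.5,interpolation=cv2.INTER_CUBIC))
```

```text
bar [589.4 -79.6] [ 587.7 -193.3] [ 588.5 -136.5] 89.129428827916
sleeve [325.4 155.7] [  10   10   32   42 1171] [588.8 -94.3]
sleeve [320.1 257.4] [  7 113  28  37 813] [ 587.7 -177.5]
plate [array([523.4, -36.1]), array([712.4, -86.3]), array([ 481.1, -197.2])] [np.float64(-14.873825131140027), np.float64(-104.70562439122426)] [np.float64(195.58500664537775), np.float64(166.5916538442214)]
hopper [array([659.6, -97.7]), array([ 718.1, -114.3]), array([ 699.1, -215.3]), array([ 634.1, -195.8])] [np.float64(-15.81238326238595), np.float64(-16.764890196733298), np.float64(75.4317465924404), np.float64(79.32618501788157)]
```

View pics/3.png

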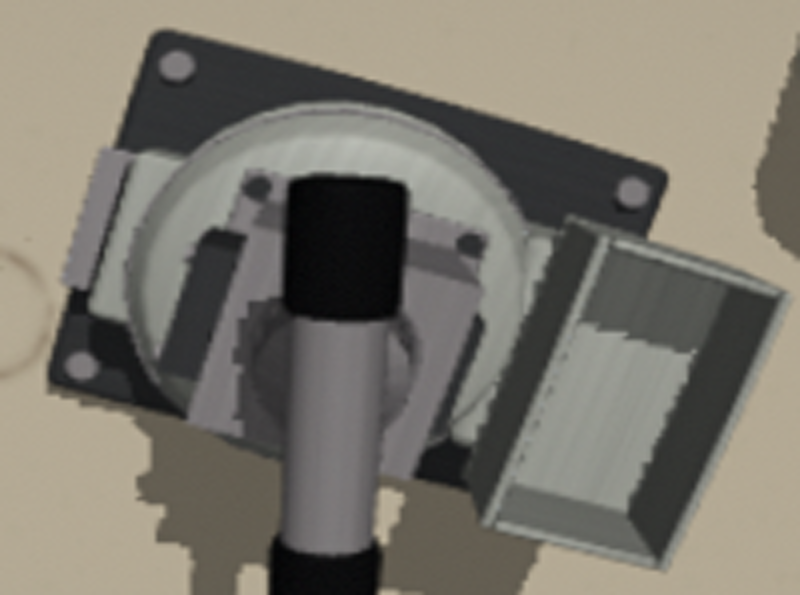

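>>> carry_out --steps '[{"grip": 100, "linear": [0, 0.023, 0.0016], "twist": 2}, {"grip": 100, "linear": [0, 0.023, 0], "twist": 0}, {"grip": 80, "linear": [0, 0.023, 0], "twist": 0}, {"grip": 60, "linear": [0, 0.023, 0], "twist": 0}, {"grip": 45, "linear": [0, 0.021, 0], "twist": 0}, {"grip": 28, "linear": [0, 0, 0], "twist": 0}, {"grip": 28, "linear": [0, 0, 0], "twist": 0}, {"grip": 28, "linear": [0, 0, 0], "twist": 0}, {"grip": 28, "linear": [0, 0, 0], "twist": 0}]'

```text
time: 3.7
tcp_pos: [589.1, -136.4, 210.0]
ee_rot: [-1.571, 0.001, -0.005]
force: [-0.5, 0.6, 0.4]
width: 0.281
```

>>> carry_out --steps '[{"grip": 28, "linear": [0, 0, 0], "twist": 4}, {"grip": 28, "linear": [0, 0, 0], "twist": 4}, {"grip": 28, "linear": [0, 0, 0], "twist": 4}, {"grip": 28, "linear": [0, 0, 0], "twist": 4}, {"grip": 28, "linear": [0, 0, 0], "twist": 4}, {"grip": 28, "linear": [0, 0, 0], "twist": 4}, {"grip": 28, "linear": [0, 0, 0], "twist": 4}, {"grip": 28, "linear": [0, 0, 0], "twist": 2}, {"grip": 28, "linear": [0, 0, 0], "twist": 2}, {"grip": 28, "linear": [0, 0, 0], "twist": 2}, {"grip": 28, "linear": [0, 0, 0], "twist": 2}, {"grip": 28, "linear": [0, 0, 0], "twist": 2}]'

```text
time: 4.7
tcp_pos: [588.7, -136.4, 209.7]
ee_rot: [-1.506, 0.522, -0.525]
force: [0.5, -0.7, -0.9]
width: 0.276
```

```bash
cat > bar.py <<'E'
from h import *
# sleeve centroids in the top camera; bar height by triangulation with the scene camera
t=ctrl.read_camera("top");s=ctrl.read_camera("scene")
def bl(c,x,y,w,h,th=45):
    im=c["pixels"][y:y+h,x:x+w].max(2);n,l,st,ce=cv2.connectedComponentsWithStats((im<th).astype(np.uint8))
    return [((ce[i]+[x,y]).round(1).tolist(),int(st[i,4])) for i in range(1,n) if st[i,4]>15]
print(bl(t,322,185,55,35),bl(s,305,145,45,35))
np.set_printoptions(precision=2,suppress=True)
st=ctrl.sense();print(st["tcp_pos"],yaw(),st["force"],st["torque"],st["width"])
f=lambda im,x,y,w,h,k:cv2.resize(im[y:y+h,x:x+w],None,fx=k,fy=k,interpolation=cv2.INTER_CUBIC)
import sys;cv2.imwrite(sys.argv[1],np.hstack([f(t["pixels"],310,175,80,80,5),f(s["pixels"],285,130,80,80,5)]))
E
python3 bar.py pics/4.png
```

```text
[([347.2, 193.7], 539), ([325.6, 210.8], 133), ([357.2, 211.3], 88)] [([316.2, 161.6], 105), ([332.1, 153.1], 298), ([334.8, 167.0], 32)]
[ 588.74 -136.36  209.71] -38.25268899768418 [-0.18 -0.07  0.38] [0.12 0.04 0.04] 0.282176365788364
```

>>> carry_out --steps '[{"grip": 28, "linear": [0, 0, 0], "twist": 2}, {"grip": 28, "linear": [0, 0, 0], "twist": 2}, {"grip": 28, "linear": [0, 0, 0], "twist": 2}, {"grip": 28, "linear": [0, 0, 0], "twist": 2}, {"grip": 28, "linear": [0, 0, 0], "twist": 2}, {"grip": 28, "linear": [0, 0, 0], "twist": 2}]'

```text
time: 5.3
tcp_pos: [588.2, -136.4, 209.4]
ee_rot: [-1.46, 0.684, -0.685]
force: [-1.9, 0.8, 1.8]
width: 0.279
```

```bash
python3 bar.py pics/4.png
```

```text
[([348.1, 193.4], 629), ([324.3, 209.9], 96), ([354.4, 214.6], 80)] [([315.3, 162.9], 110), ([329.1, 153.1], 199), ([339.2, 162.3], 102)]
[ 588.25 -136.38  209.27] -50.168830674292806 [-2.22 -0.09  1.73] [-0.03  0.39  0.12] 0.2807598419479193
```

View pics/4.png

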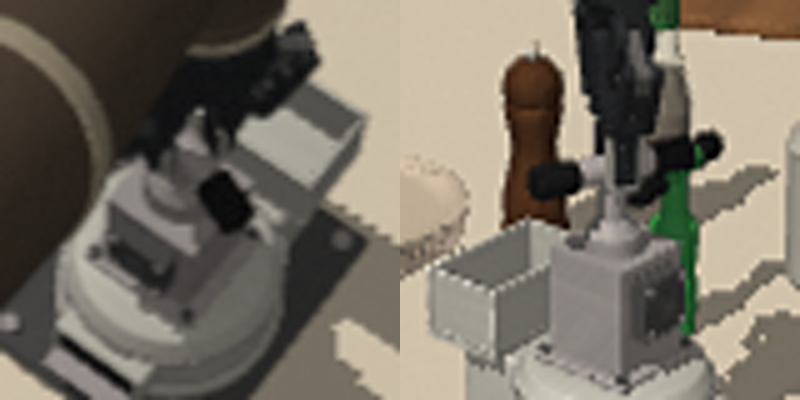

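```bash
cat > pb.py <<'E'
from h import *
np.set_printoptions(precision=1,suppress=True)
t=ctrl.read_camera("top");s=ctrl.read_camera("scene")
c=np.array([588.5,-136.5])
for z in(233,219):
  for a in(50,55,60,70):
    d=np.array([np.cos(np.radians(a)),np.sin(np.radians(a))])
    print(z,a,*[proj(k,[*(c+r*d),z]) for k,r in((s,42),(s,-42),(t,42),(t,-42))])
E
python3 pb.py
```

```text
233 50 [315.7 161.3] [339.9 156.9] [339.7 189.1] [354.7 213.6]
233 55 [316.2 161.7] [339.3 156.5] [338.5 189.7] [355.9 213. ]
233 60 [316.8 162.1] [338.7 156.1] [337.4 190.4] [357.  212.2]
233 70 [318.3 162.8] [337.2 155.4] [335.5 192. ] [358.9 210.6]
219 50 [315.7 165.4] [339.8 160.9] [339.5 191.5] [354.4 215.8]
219 55 [316.2 165.8] [339.3 160.5] [338.3 192.1] [355.5 215.2]
219 60 [316.8 166.2] [338.6 160.1] [337.3 192.7] [356.6 214.5]
219 70 [318.3 166.9] [337.1 159.5] [335.4 194.3] [358.5 212.8]
```

>>> carry_out --steps '[{"grip": 60, "linear": [0, 0, 0], "twist": -3}, {"grip": 60, "linear": [0, 0, 0], "twist": -3}, {"grip": 70, "linear": [0, 0, 0], "twist": 0}, {"grip": 80, "linear": [0, -0.03, 0], "twist": 0}, {"grip": 100, "linear": [0, -0.035, 0], "twist": 0}, {"grip": 100, "linear": [0, -0.035, 0], "twist": 0}, {"grip": 100, "linear": [0, -0.035, 0], "twist": 0}, {"grip": 100, "linear": [0, -0.035, 0], "twist": 0}, {"grip": 100, "linear": [0, 0, 0], "twist": 0}]'

```text
time: 6.25
tcp_pos: [590.5, -136.3, 386.4]
ee_rot: [-1.483, 0.594, -0.613]
force: [-0.4, 0.2, 0.4]
width: 1.003
```

```bash
cat > chk.py <<'E'
from h import *
import pickle
np.set_printoptions(precision=1,suppress=True)
def bl(c,x,y,w,h,th=45):
    im=c["pixels"][y:y+h,x:x+w].max(2);n,l,st,ce=cv2.connectedComponentsWithStats((im<th).astype(np.uint8))
    return [(ce[i]+[x,y],int(st[i,4])) for i in range(1,n) if st[i,4]>15]
s0=pickle.load(open("c0.pkl","rb"))["scene"];s=ctrl.read_camera("scene")
for k in(s0,s): print("scene",bl(k,305,145,45,35,42))
plan([0,0,0])
w=ctrl.read_camera("wrist");pickle.dump(w,open("w2.pkl","wb"))
im=w["pixels"];print("wrist",bl(w,230,80,200,220,40))
f=lambda im,x,y,w,h,k:cv2.resize(im[y:y+h,x:x+w],None,fx=k,fy=k,interpolation=cv2.INTER_CUBIC)
cv2.imwrite("pics/5.png",np.hstack([f(im,220,80,200,200,2),f(s["pixels"],285,130,80,80,5)]))
E
python3 chk.py
```

```text
scene [(array([319.5, 160.7]), 84), (array([334.7, 153.4]), 29), (array([346.3, 158.9]), 18), (array([334.3, 166.8]), 38)]
scene [(array([315.5, 163.4]), 100), (array([339. , 162.6]), 103)]
t6.30 tcp [ 589.8 -136.3  382.9] yaw -44.2 down [ 0. -0. -1.] lin [-0.5  0.4 -0.3] norm 0.716 twist None
wrist [(array([313.1, 147.6]), 651), (array([366.1, 179.5]), 160), (array([299.2, 207. ]), 74), (array([323.8, 225.7]), 514), (array([419. , 227.9]), 376), (array([234.3, 269.9]), 473), (array([417.8, 283.2]), 677)]
```

View pics/5.png

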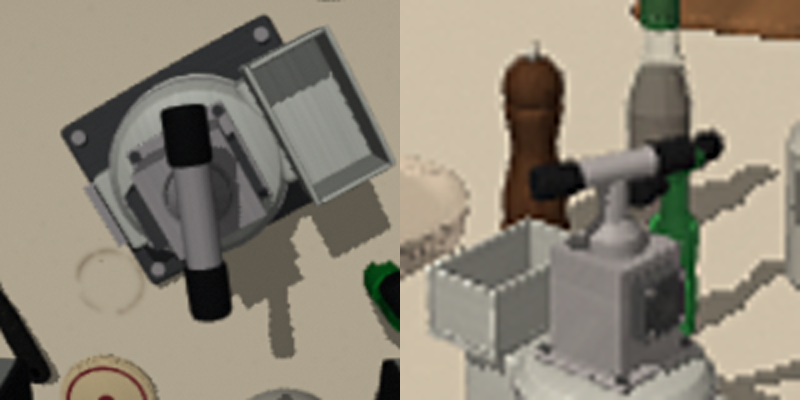

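The shaft has dropped: in the scene camera the left sleeve's centre is at about (316,166), which matches a bar height of 219 mm at 55°. At 233 mm it would be at row 162. Next is the pin, so I'll plan a viewpoint near it.

Run:
```python
from h import *
import pickle
w=pickle.load(open("w2.pkl","rb"));a,b=[plane(w,*p,221,True)[:2] for p in((313.1,147.6),(323.8,225.7))]
print("bar",a,b,(a+b)/2,np.degrees(np.arctan2(*(a-b)[::-1])))
plan([420,160,200],158); plan([420,160,320],158)
print(ctrl.sense()["qpos"].round(2))
```

```text
bar [ 613.40579654 -101.32212296] [ 563.86215651 -167.38135572] [ 588.63397652 -134.35173934] 53.13053785338851
t6.35 tcp [ 588.9 -136.3  380.1] yaw -44.2 down [ 0.004 -0.001 -1.   ] lin [-0.3283  0.1793  0.0941] norm 0.386 twist 157.8
t6.35 tcp [ 588.9 -136.3  380.1] yaw -44.2 down [ 0.004 -0.001 -1.   ] lin [-0.3279  0.0593  0.0944] norm 0.346 twist 157.8
[ 0.41  0.32 -0.36  1.4   0.11  1.44 -0.72]
```

>>> carry_out --steps '[{"grip": 100, "linear": [-0.03, 0.0163, 0.0086], "twist": 0}, {"grip": 100, "linear": [-0.03, 0.0163, 0.0086], "twist": 0}, {"grip": 100, "linear": [-0.03, 0.0163, 0.0086], "twist": 0}, {"grip": 100, "linear": [-0.03, 0.0163, 0.0086], "twist": 0}, {"grip": 100, "linear": [-0.03, 0.0163, 0.0086], "twist": 0}, {"grip": 100, "linear": [-0.03, 0.0163, 0.0086], "twist": 0}, {"grip": 100, "linear": [-0.03, 0.0163, 0.0086], "twist": 0}, {"grip": 100, "linear": [-0.03, 0.0163, 0.0086], "twist": 0}, {"grip": 100, "linear": [-0.03, 0.0163, 0.0086], "twist": 0}, {"grip": 100, "linear": [-0.03, 0.0163, 0.0086], "twist": 0}, {"grip": 100, "linear": [-0.028, 0.0163, 0.0086], "twist": 0}, {"grip": 100, "linear": [0, 0, 0], "twist": -7}, {"grip": 100, "linear": [0, 0, 0], "twist": -7}, {"grip": 100, "linear": [0, 0, 0], "twist": -7}, {"grip": 100, "linear": [0, 0, 0], "twist": -7}, {"grip": 100, "linear": [0, 0, 0], "twist": -7}, {"grip": 100, "linear": [0, 0, 0], "twist": -7}, {"grip": 100, "linear": [0, 0, 0], "twist": -7}, {"grip": 100, "linear": [0, 0, 0], "twist": -7}, {"grip": 100, "linear": [0, 0, 0], "twist": -7}]'

```text
time: 8.02
tcp_pos: [418.0, 159.6, 197.8]
ee_rot: [-1.555, -0.26, 0.264]
force: [-0.1, 0.1, 0.4]
width: 1.001
```

>>> carry_out --steps '[{"grip": 100, "linear": [0, 0, 0], "twist": -7}, {"grip": 100, "linear": [0, 0, 0], "twist": -7}, {"grip": 100, "linear": [0, 0, 0], "twist": -7}, {"grip": 100, "linear": [0, 0, 0], "twist": -7}, {"grip": 100, "linear": [0, 0, 0], "twist": -7}, {"grip": 100, "linear": [0, 0, 0], "twist": -7}, {"grip": 100, "linear": [0, 0, 0], "twist": -7}, {"grip": 100, "linear": [0, 0, 0], "twist": -7}, {"grip": 100, "linear": [0, 0, 0], "twist": -7}, {"grip": 100, "linear": [0, 0, 0], "twist": -7}, {"grip": 100, "linear": [0, 0, 0], "twist": -7}, {"grip": 100, "linear": [0, 0, 0], "twist": -7}, {"grip": 100, "linear": [0, 0, 0], "twist": -7}, {"grip": 100, "linear": [0, 0, 0], "twist": -7}, {"grip": 100, "linear": [0, 0, 0], "twist": -7}, {"grip": 100, "linear": [0, 0, 0], "twist": -7}, {"grip": 100, "linear": [0, 0, 0], "twist": -7}, {"grip": 100, "linear": [0, 0, 0], "twist": -7}, {"grip": 100, "linear": [0, 0, 0], "twist": -7}, {"grip": 100, "linear": [0, 0, 0], "twist": -6}]'

```text
time: 9.68
tcp_pos: [418.0, 159.7, 198.0]
ee_rot: [-0.387, -2.012, 2.012]
force: [0.2, -0.1, -0.3]
width: 1.002
```

Run:
```python
from h import *
import pickle
plan([420,160,200],158);print(ctrl.sense()["qpos"].round(2))
w=ctrl.read_camera("wrist");pickle.dump(w,open("w3.pkl","wb"));cv2.imwrite("pics/6.png",w["pixels"])
```

```text
t9.68 tcp [418.  159.7 198. ] yaw 158.2 down [-0.002  0.    -1.   ] lin [-0.0017 -0.0021 -0.001 ] norm 0.003 twist 0.2
[ 0.56  0.4  -1.25  1.99  0.43  1.06  1.87]
```

View pics/6.png

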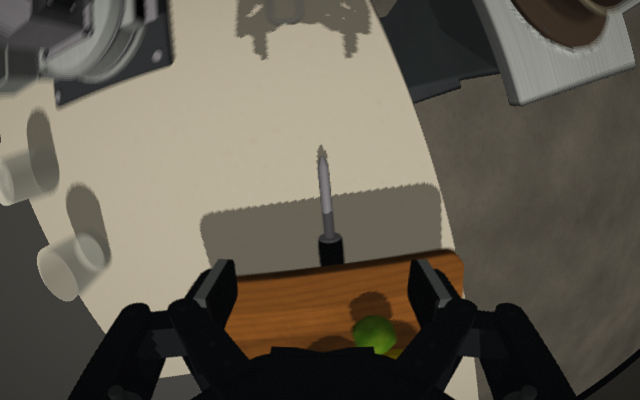

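The wrist view shows the pin's shank from (330,236) towards the tip near (322,152). The black grip runs from row 236 to the board's edge at row 266, and the lime is at (374,335).

Run:
```python
from h import *
import pickle
np.set_printoptions(precision=1,suppress=True)
w=pickle.load(open("w3.pkl","rb"));g=cv2.cvtColor(w["pixels"],cv2.COLOR_BGR2HSV)
for v in(150,156,160,170,180,190,200,210,220,228,234,240,250,258):
    row=w["pixels"][v,305:350].astype(int); print(v,(row.sum(1)//3)[8:36].tolist())
f=lambda x,y,z:plane(w,x,y,z,True)[:2]
P=[f(322,152,14),f(324,170,14),f(329.5,228,14),f(331,250,28)]
print(P,[np.degrees(np.arctan2(*(P[0]-p)[::-1])) for p in P[1:]], f(330,236,28), "board edge",f(331,266,70))
```

```text
150 [170, 172, 170, 160, 139, 114, 95, 94, 93, 95, 110, 134, 124, 159, 171, 171, 170, 171, 171, 170, 171, 170, 171, 170, 172, 170, 170, 171]
156 [170, 171, 170, 145, 107, 93, 89, 86, 86, 89, 89, 87, 92, 96, 133, 162, 171, 171, 170, 170, 170, 171, 171, 170, 170, 171, 170, 170]
160 [170, 170, 161, 137, 108, 88, 71, 89, 104, 110, 105, 91, 78, 98, 145, 171, 171, 170, 171, 170, 170, 170, 171, 171, 171, 171, 171, 171]
170 [171, 171, 172, 167, 139, 82, 88, 103, 111, 118, 123, 121, 120, 109, 99, 113, 150, 171, 171, 171, 170, 170, 172, 171, 171, 171, 170, 170]
180 [171, 171, 171, 171, 166, 144, 86, 91, 104, 114, 120, 126, 124, 121, 109, 95, 107, 168, 173, 171, 170, 171, 170, 170, 170, 170, 171, 172]
190 [172, 171, 171, 172, 171, 165, 132, 97, 96, 106, 116, 122, 126, 125, 121, 111, 93, 81, 155, 171, 171, 170, 171, 172, 171, 171, 171, 170]
200 [93, 93, 94, 94, 94, 94, 94, 76, 82, 98, 109, 117, 124, 128, 126, 120, 111, 95, 77, 85, 95, 95, 94, 95, 95, 95, 95, 94]
210 [93, 93, 94, 94, 94, 94, 94, 93, 84, 82, 99, 111, 119, 126, 129, 127, 120, 108, 91, 82, 86, 94, 94, 96, 95, 94, 95, 94]
220 [95, 94
[... 182 characters left out ...]
 66, 61, 63, 75, 94, 95, 95, 94, 95, 95]
234 [95, 94, 95, 95, 95, 95, 95, 85, 78, 68, 59, 55, 58, 62, 65, 67, 69, 69, 66, 63, 58, 51, 47, 49, 49, 54, 63, 79]
240 [94, 94, 95, 94, 83, 58, 37, 50, 54, 56, 57, 56, 55, 54, 54, 55, 56, 58, 58, 58, 59, 59, 61, 60, 51, 39, 26, 14]
250 [94, 94, 94, 95, 88, 63, 24, 9, 5, 7, 8, 5, 6, 7, 5, 6, 6, 5, 6, 8, 6, 7, 8, 7, 6, 5, 5, 7]
258 [93, 94, 93, 93, 93, 88, 61, 28, 10, 7, 5, 6, 5, 8, 7, 7, 5, 8, 5, 6, 7, 6, 7, 8, 6, 7, 7, 4]
[array([405.3, 128. ]), array([410.6, 146.8]), array([429.4, 210.9]), array([435.8, 230.8])] [np.float64(-105.60966747981378), np.float64(-106.24677389699784), np.float64(-106.53210252560926)] [430.7 214.6] board edge [436.  228.1]
```

Run:
```python
from h import *
plan([417.2,168.3,3],163.5)
```

```text
t9.73 tcp [418.1 159.6 197.8] yaw 158.5 down [-0.002  0.    -1.   ] lin [ 0.0036  0.1948 -0.0079] norm 0.195 twist -5.0
```

>>> carry_out --steps '[{"grip": 60, "linear": [0.0036, 0, -0.0079], "twist": 0}, {"grip": 60, "linear": [0, 0.03, 0], "twist": -5}, {"grip": 60, "linear": [0, 0.03, 0], "twist": 0}, {"grip": 60, "linear": [0, 0.03, 0], "twist": 0}, {"grip": 60, "linear": [0, 0.03, 0], "twist": 0}, {"grip": 60, "linear": [0, 0.03, 0], "twist": 0}, {"grip": 60, "linear": [0, 0.025, 0], "twist": 0}, {"grip": 60, "linear": [0, 0.01, 0], "twist": 0}, {"grip": 60, "linear": [0, 0.008, 0], "twist": 0}, {"grip": 60, "linear": [0, 0, 0], "twist": 0}]'

```text
time: 10.57
tcp_pos: [417.7, 168.7, 5.1]
ee_rot: [-0.31, -2.058, 2.059]
force: [-0.7, 0.9, -0.0]
width: 0.598
```

Run:
```python
from h import *
plan([417.2,168.3,3],163.5);print(ctrl.sense()["force"])
```

```text
t10.57 tcp [417.7 168.7   5.1] yaw 162.8 down [-0.002 -0.    -1.   ] lin [0.0004 0.0021 0.0005] norm 0.002 twist -0.7
[-0.68255166  0.86447949 -0.03702713]
```

>>> carry_out --steps '[{"grip": 60, "linear": [0, 0.002, 0], "twist": 0}, {"grip": 5, "linear": [0, 0, 0], "twist": 0}, {"grip": 5, "linear": [0, 0, 0], "twist": 0}, {"grip": 5, "linear": [0, 0, 0], "twist": 0}, {"grip": 5, "linear": [0, 0, 0], "twist": 0}, {"grip": 5, "linear": [0, 0, 0], "twist": 0}, {"grip": 5, "linear": [0, 0, 0], "twist": 0}, {"grip": 5, "linear": [0, -0.005, 0], "twist": 0}, {"grip": 5, "linear": [0, 0, 0.01], "twist": 0}, {"grip": 5, "linear": [0, 0, 0.02], "twist": 0}, {"grip": 5, "linear": [0, 0, 0.02], "twist": 0}, {"grip": 5, "linear": [0, 0, 0.02], "twist": 0}, {"grip": 5, "linear": [0, 0, 0.02], "twist": 0}, {"grip": 5, "linear": [0, 0, 0.02], "twist": 0}, {"grip": 5, "linear": [0, 0, 0.01], "twist": 0}]'

```text
time: 11.82
tcp_pos: [381.2, 50.8, 8.6]
ee_rot: [-0.311, -2.055, 2.061]
force: [0.6, 0.3, -2.0]
width: 0.112
```

Run:
```python
from h import *
s=ctrl.sense();plan([450,60,5]);print(s["force"],s["torque"],s["width"],s["qpos"].round(2))
t=ctrl.read_camera("top");cv2.imwrite("pics/7.png",cv2.resize(t["pixels"][190:310,180:340],None,fx=5,fy=5,interpolation=cv2.INTER_CUBIC))
```

```text
t11.82 tcp [381.2  50.8   8.6] yaw 162.7 down [-0.002 -0.002 -1.   ] lin [-0.063   0.0034 -0.0292] norm 0.070 twist None
[ 0.61394889  0.28358476 -1.98643107] [-0.13915468  0.06819466 -0.0298554 ] 0.11211207817705642 [ 0.52  0.59 -0.95  2.3   0.84  0.66  1.77]
```

View pics/7.png

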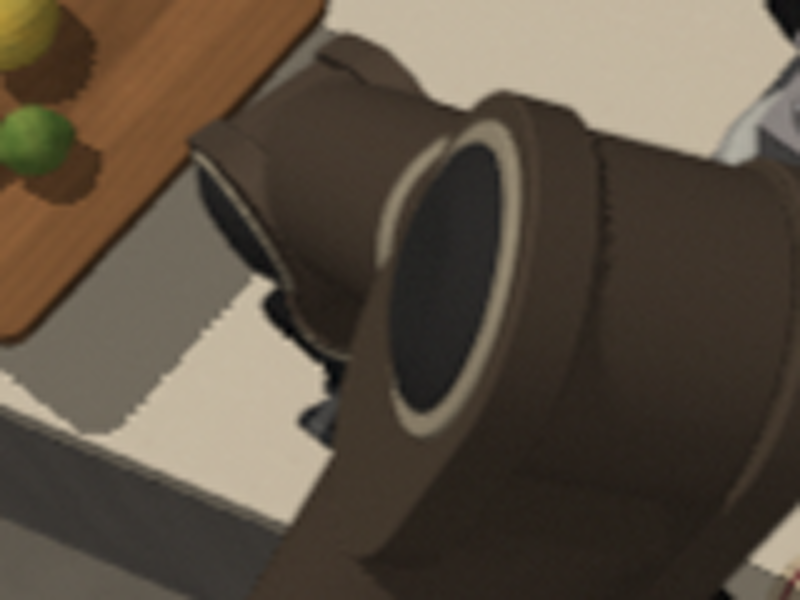

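>>> carry_out --steps '[{"grip": 5, "linear": [-0.016, 0, -0.0073], "twist": 0}, {"grip": 5, "linear": [-0.016, 0, -0.0073], "twist": 0}, {"grip": 5, "linear": [-0.016, 0, -0.0073], "twist": 0}, {"grip": 5, "linear": [-0.015, 0, -0.0073], "twist": 0}, {"grip": 5, "linear": [0, 0.004, 0], "twist": 0}, {"grip": 5, "linear": [0, 0, 0], "twist": 0}, {"grip": 20, "linear": [0, 0, 0], "twist": 0}, {"grip": 40, "linear": [0, 0, 0], "twist": 0}, {"grip": 60, "linear": [0, 0, 0], "twist": 0}, {"grip": 100, "linear": [0, 0, 0], "twist": 0}, {"grip": 100, "linear": [0, -0.03, 0], "twist": 0}, {"grip": 100, "linear": [0, -0.035, 0], "twist": 0}, {"grip": 100, "linear": [0, -0.035, 0], "twist": 0}, {"grip": 100, "linear": [0, -0.035, 0], "twist": 0}, {"grip": 100, "linear": [0, -0.035, 0], "twist": 0}, {"grip": 100, "linear": [0, 0, 0], "twist": 0}]'

```text
time: 13.2
tcp_pos: [454.3, 64.8, 180.4]
ee_rot: [-0.319, -2.065, 2.062]
force: [1.1, 0.8, -0.3]
width: 1.0
```

>>> carry_out --steps '[{"grip": 100, "linear": [0, 0, 0], "twist": 7}, {"grip": 100, "linear": [0, 0, 0], "twist": 7}, {"grip": 100, "linear": [0, 0, 0], "twist": 7}, {"grip": 100, "linear": [0, 0, 0], "twist": 7}, {"grip": 100, "linear": [0, 0, 0], "twist": 7}, {"grip": 100, "linear": [0, 0, 0], "twist": 7}, {"grip": 100, "linear": [0, 0, 0], "twist": 7}, {"grip": 100, "linear": [0, 0, 0], "twist": 7}, {"grip": 100, "linear": [0, 0, 0], "twist": 7}, {"grip": 100, "linear": [0, 0, 0], "twist": 7}, {"grip": 100, "linear": [0, 0, 0], "twist": 7}, {"grip": 100, "linear": [0, 0, 0], "twist": 7}, {"grip": 100, "linear": [0, 0, 0], "twist": 7}, {"grip": 100, "linear": [0, 0, 0], "twist": 7}, {"grip": 100, "linear": [0, 0, 0], "twist": 7}, {"grip": 100, "linear": [0, 0, 0], "twist": 7}, {"grip": 100, "linear": [0, 0, 0], "twist": 7}, {"grip": 100, "linear": [0, 0, 0], "twist": 7}, {"grip": 100, "linear": [0, 0, 0], "twist": 7}, {"grip": 100, "linear": [0, 0, 0], "twist": 7}]'

```text
time: 14.87
tcp_pos: [451.4, 63.3, 174.9]
ee_rot: [-1.549, -0.308, 0.308]
force: [-0.5, 0.1, -0.7]
width: 1.001
```

>>> carry_out --steps '[{"grip": 100, "linear": [0, 0, 0], "twist": 7}, {"grip": 100, "linear": [0, 0, 0], "twist": 7}, {"grip": 100, "linear": [0, 0, 0], "twist": 7}, {"grip": 100, "linear": [0, 0, 0], "twist": 7}, {"grip": 100, "linear": [0, 0, 0], "twist": 7}, {"grip": 100, "linear": [0, 0, 0], "twist": 5}, {"grip": 100, "linear": [0, 0, 0], "twist": 0}]'

```text
time: 15.45
tcp_pos: [451.5, 63.4, 175.0]
ee_rot: [-1.558, 0.238, -0.238]
force: [-0.0, 0.3, -0.0]
width: 1.001
```

Run:
```python
from h import *
import pickle
plan([450,60,170],-16.5);print(ctrl.sense()["qpos"].round(2))
w=ctrl.read_camera("wrist");pickle.dump(w,open("w4.pkl","wb"));cv2.imwrite("pics/8.png",w["pixels"])
```

```text
t15.45 tcp [451.5  63.4 175. ] yaw -17.4 down [ 0. -0. -1.] lin [-0.0004  0.005  -0.0037] norm 0.006 twist -0.9
[ 0.24  0.24 -0.55  2.03  0.16  0.92 -0.7 ]
```

View pics/8.png

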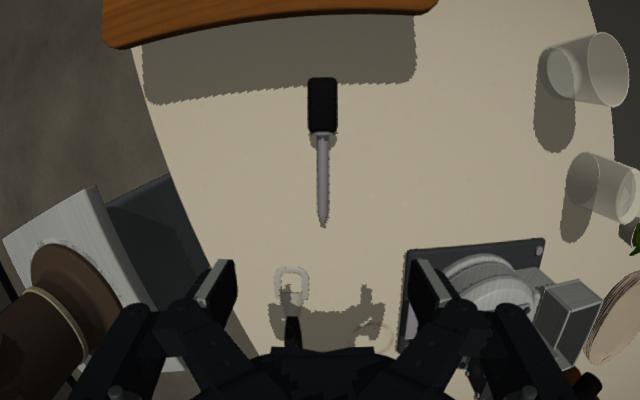

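The wrist view shows the pin free of the board and lying flat. Its grip runs from (322,78) to (322,133) and its tip is at (323,226).

Run:
```python
from h import *
import pickle
np.set_printoptions(precision=1,suppress=True)
w=pickle.load(open("w4.pkl","rb"))
m=(w["pixels"].max(2)[60:145,295:350]<42).astype(np.uint8)
n,l,st,ce=cv2.connectedComponentsWithStats(m);i=1+st[1:,4].argmax();print(st[i],ce[i]+[295,60])
f=lambda x,y,z:plane(w,x,y,z,True)[:2]
a,b=f(322,79,28),f(322,132,28);tip=f(323,225,14);u=(tip-(a+b)/2)/np.linalg.norm(tip-(a+b)/2)
print("grip",a,b,np.linalg.norm(a-b),"tip",tip,"yaw",np.degrees(np.arctan2(*u[::-1])),"L",np.linalg.norm(tip-b))
c=tip-119.5*u;c2=(a+b)/2;print(c,c2)
g=(c+c2)/2;print("u",u,"centre",g);
plan([*(g-u*6),3],np.degrees(np.arctan2(*u[::-1]))+90)
```

```text
[  13   17   29   56 1538] [322.1 104.2]
grip [483.4 165.2] [468.5 117.8] 49.63102213275854 tip [440.4  24.7] yaw -106.94249858306164 L 97.30523252782987
[475.2 139. ] [476.  141.5]
u [-0.3 -1. ] centre [475.6 140.3]
t15.50 tcp [451.5  63.4 175. ] yaw -17.1 down [-0. -0. -1.] lin [0.  0.2 0.1] norm 0.193 twist -0.1
```

>>> carry_out --steps '[{"grip": 100, "linear": [0, 0, 0.03], "twist": 0}, {"grip": 80, "linear": [0, 0, 0.03], "twist": 0}, {"grip": 60, "linear": [0.0004, 0, 0.0279], "twist": 0}, {"grip": 60, "linear": [0, 0.035, 0], "twist": 0}, {"grip": 60, "linear": [0, 0.035, 0], "twist": 0}, {"grip": 60, "linear": [0, 0.035, 0], "twist": 0}, {"grip": 60, "linear": [0, 0.03, 0], "twist": 0}, {"grip": 60, "linear": [0, 0.02, 0], "twist": 0}, {"grip": 60, "linear": [0, 0.01, 0], "twist": 0}, {"grip": 60, "linear": [0, 0.005, 0], "twist": 0}, {"grip": 60, "linear": [0, 0, 0], "twist": 0}]'

```text
time: 16.42
tcp_pos: [477.9, 147.3, 4.6]
ee_rot: [-1.558, 0.235, -0.233]
force: [-0.0, 0.5, -0.2]
width: 0.601
```

Run:
```python
from h import *
plan([477.7,147.3,2],-16.9);print(ctrl.sense()["force"])
```

```text
t16.42 tcp [477.9 147.3   4.6] yaw -17.1 down [-0.001 -0.    -1.   ] lin [-0.0002  0.0026 -0.0001] norm 0.003 twist -0.2
[-0.03443321  0.48589309 -0.24479372]
```

>>> carry_out --steps '[{"grip": 60, "linear": [0, 0.0025, 0], "twist": 0}, {"grip": 10, "linear": [0, 0, 0], "twist": 0}, {"grip": 10, "linear": [0, 0, 0], "twist": 0}, {"grip": 10, "linear": [0, 0, 0], "twist": 0}, {"grip": 10, "linear": [0, 0, 0], "twist": 0}, {"grip": 10, "linear": [0, 0, 0], "twist": 0}, {"grip": 10, "linear": [0, -0.01, 0], "twist": 0}, {"grip": 10, "linear": [0, -0.025, 0], "twist": 0}, {"grip": 10, "linear": [0, -0.03, 0], "twist": 0}, {"grip": 10, "linear": [0, -0.03, 0], "twist": 0}, {"grip": 10, "linear": [0, -0.03, 0], "twist": 0}, {"grip": 10, "linear": [0, -0.03, 0], "twist": 0}, {"grip": 10, "linear": [0, 0, 0], "twist": 0}]'

```text
time: 17.5
tcp_pos: [480.8, 148.6, 163.8]
ee_rot: [-1.554, 0.229, -0.242]
force: [0.9, 1.3, -1.6]
width: 0.312
```

>>> carry_out --steps '[{"grip": 10, "linear": [0, 0, 0], "twist": -3}, {"grip": 10, "linear": [0, 0, 0], "twist": -5}, {"grip": 10, "linear": [0, 0, 0], "twist": -5}, {"grip": 10, "linear": [0, 0, 0], "twist": -5}, {"grip": 10, "linear": [0, 0, 0], "twist": -5}, {"grip": 10, "linear": [0, 0, 0], "twist": -5}, {"grip": 10, "linear": [0, 0, 0], "twist": -5}, {"grip": 10, "linear": [0, 0, 0], "twist": -5}, {"grip": 10, "linear": [0, 0, 0], "twist": -5}, {"grip": 10, "linear": [0, 0, 0], "twist": -5}, {"grip": 10, "linear": [0, 0, 0], "twist": -5}, {"grip": 10, "linear": [0, 0, 0], "twist": -5}, {"grip": 10, "linear": [0, 0, 0], "twist": -5}, {"grip": 10, "linear": [0, 0, 0], "twist": -5}, {"grip": 10, "linear": [0, 0, 0], "twist": -5}, {"grip": 10, "linear": [0, 0, 0], "twist": -5}, {"grip": 10, "linear": [0, 0, 0], "twist": -5}, {"grip": 10, "linear": [0, 0, 0], "twist": -5}, {"grip": 10, "linear": [0, 0, 0], "twist": -4}]'

```text
time: 19.08
tcp_pos: [477.8, 146.9, 157.6]
ee_rot: [-1.321, -1.015, 1.016]
force: [-0.7, 0.8, -2.1]
width: 0.315
```

Run:
```python
from h import *
np.set_printoptions(precision=4,suppress=True)
plan([395.8,-84,124],75);s=ctrl.sense();print(s["force"],s["torque"],s["width"],s["qpos"].round(2))
```

```text
t19.08 tcp [477.8 146.9 157.6] yaw 75.1 down [-0.    -0.001 -1.   ] lin [-0.2442  0.0337  0.0198] norm 0.247 twist 0.1
[-0.7013  0.849  -2.0559] [-0.0175  0.034  -0.0303] 0.3148735301056732 [ 0.34  0.44 -0.93  1.93  0.42  0.98  0.52]
```

>>> carry_out --steps '[{"grip": 10, "linear": [-0.0244, 0.0034, 0.002], "twist": 0}, {"grip": 10, "linear": [-0.0244, 0.0034, 0.002], "twist": 0}, {"grip": 10, "linear": [-0.0244, 0.0034, 0.002], "twist": 0}, {"grip": 10, "linear": [-0.0244, 0.0034, 0.002], "twist": 0}, {"grip": 10, "linear": [-0.0244, 0.0034, 0.002], "twist": 0}, {"grip": 10, "linear": [-0.0244, 0.0034, 0.002], "twist": 0}, {"grip": 10, "linear": [-0.0244, 0.0034, 0.002], "twist": 0}, {"grip": 10, "linear": [-0.0244, 0.0034, 0.002], "twist": 0}, {"grip": 10, "linear": [-0.0244, 0.0034, 0.002], "twist": 0}, {"grip": 10, "linear": [-0.0244, 0.0034, 0.002], "twist": 0}, {"grip": 10, "linear": [0, 0, 0], "twist": 0}, {"grip": 10, "linear": [0, 0, 0], "twist": 0}]'

```text
time: 20.08
tcp_pos: [394.1, -84.3, 123.4]
ee_rot: [-1.324, -1.008, 1.01]
force: [0.2, 0.4, -2.5]
width: 0.31
```

Run:
```python
from h import *
import pickle
plan([395.8,-84,124],75)
np.set_printoptions(precision=1,suppress=True)
s=ctrl.read_camera("scene");t=ctrl.read_camera("top");w=ctrl.read_camera("wrist");pickle.dump((s,t,w),open("w5.pkl","wb"))
p=np.array(ctrl.sense()["tcp_pos"]);e=np.array([.966,-.259,0])
for r in(40,127): print(r,[proj(c,p+r*e+[0,0,12]) for c in(s,t)])
m=np.array([547.9,-124.8,135]);print("mouth",proj(s,m),proj(t,m))
f=lambda im,x,y,w,h,k:cv2.resize(im[y:y+h,x:x+w],None,fx=k,fy=k,interpolation=cv2.INTER_CUBIC)
cv2.imwrite("pics/9.png",np.vstack([np.hstack([f(s["pixels"],310,160,80,60,5),f(t["pixels"],290,200,80,60,5)]),f(w["pixels"],220,100,200,75,4)]))
```

```text
t20.08 tcp [394.1 -84.3 123.4] yaw 74.6 down [-0.001 -0.001 -1.   ] lin [ 0.0008 -0.0006 -0.0016] norm 0.002 twist -0.4
40 [array([368. , 202.3]), array([310.7, 257.5])]
127 [array([345.3, 193.7]), array([329.5, 234.5])]
mouth [337.8 190.8] [336.5 226.9]
```

View pics/9.png

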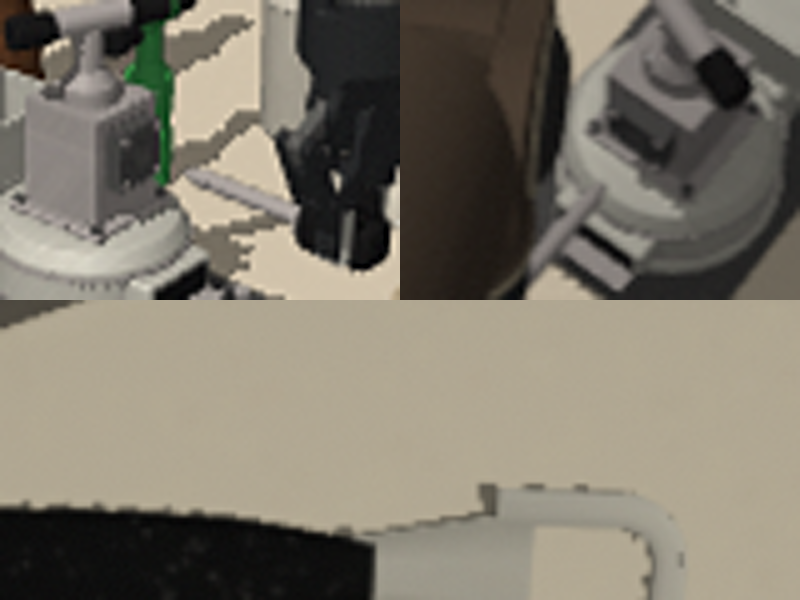

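Run:
```python
from h import *
import pickle
np.set_printoptions(precision=1,suppress=True)
s,t,w=pickle.load(open("w5.pkl","rb"))
p=np.array(ctrl.sense()["tcp_pos"]);e=np.array([.966,-.259,0])
print("tip pred",p+127.5*e+[0,0,12]);print("tip tri",tri(t,(330.6,237.4),s,(347.4,194.6)))
print("guide tri",tri(t,(338.4,227.4),s,(337.4,191.6)))
for n,c,x,y,ww,h,x0,y0 in(("scene",s,325,180,24,30,0,0),("top",t,328,215,22,24,0,0)):
    im=c["pixels"][y:y+h,x:x+ww].max(2);k,l,st,ce=cv2.connectedComponentsWithStats((im<75).astype(np.uint8))
    for i in range(1,k):
        if st[i,4]>25: print(n,ce[i]+[x,y],st[i]+[x,y,0,0,0])
    print(n,"\n",im)
```

```text
tip pred [ 518.5 -115.3  135.8]
tip tri (array([ 512.9, -120.7,  130.9]), np.float64(0.1730443999959943))
guide tri (array([ 551.2, -129.6,  128.9]), np.float64(0.4638958485664102))
scene [335.9 190.3] [331 182  11  17 127]
scene 
 [[137 137 134 128 121 111  96  81 105 153 156 127 130  94  96  93  83  81
   72 128 218 211 209 209]
 [142 142 138 133 124 127 119 146 150 158 130  94  94  90  91  95  84  80
   70 126 217 212 209 209]
 [150 151 148 148 147 151 151 158 130 103  96  89  91  68  81  92  84  80
   68 159 214 211 209 210]
 [143 148 151 152 155 156 128 104  95  90  91  69  77  73  75  78  61  82
   69 214 214 210 209 210]
 [136 140 140 145 128 104  94  88  91  69  77  72  75  77  63  60 102  84
   71 226 213 209 209 210]
 [135 139 138 141 105  87  90  69  84  71  74  76  62  55  45  55 101  85
   67 147 214 210 208 209]
 [138 137 139 141 101  89  82  70  76  75  61  62  46  46  42  45  56 120
   63 129 217 212 210 211]
 [138 138 138 141 102  90  74  66  68  71  65  45  43  43  44  41  43 115
   66 128 217 215 214 215]
 [137 138 139 141 102  91  71  66  65 109  94  55  40  39  4
[... 3741 characters left out ...]
1  34  30  30  27  30  46  59
   62  63  61  60]
 [167 166 165 165 166 164 142 118 101  83  77  57  49  45  32  40  57  62
   62  61  61  61]
 [167 167 164 163 163 165 164 150 124  96  82  79  86  76  48  55  64  63
   62  61  60  68]
 [161 167 164 163 162 162 164 163 162 128  82  82  79  70  67  71  68  65
   62  62  69  78]
 [145 160 161 162 162 160 160 162 163 133  90  84  84  83  82  83  81  72
   65  67  76  82]
 [134 138 143 156 161 161 160 159 160 137 102  94  88  83  82  82  83  80
   68  65  75  82]
 [129 128 111 138 161 161 159 159 158 159 136 109 109  98  85  82  81  76
   55  35  56  79]
 [131 113 109 136 156 159 159 159 159 158 158 159 161 137 104  88  81  77
   56  38  60  80]]
```

The crop shows the pin level and pointing at the guide. Its tip is at (347,195) in the scene view and (331,237) in the top view, about 30 to 39 mm short of the mouth and roughly 1 to 3 mm off sideways. I'll trim that and advance slowly, watching the force.

>>> carry_out --steps '[{"grip": 10, "linear": [0.001, 0, 0], "twist": -0.5}, {"grip": 10, "linear": [0, 0, -0.008], "twist": 0}, {"grip": 10, "linear": [0, 0, -0.01], "twist": 0}, {"grip": 10, "linear": [0, 0, -0.01], "twist": 0}, {"grip": 10, "linear": [0, 0, -0.004], "twist": 0}, {"grip": 10, "linear": [0, 0, -0.004], "twist": 0}, {"grip": 10, "linear": [0, 0, -0.003], "twist": 0}, {"grip": 10, "linear": [0, 0, 0], "twist": 0}]'

```text
time: 20.9
tcp_pos: [433.5, -91.9, 123.4]
ee_rot: [-1.319, -1.019, 1.018]
force: [0.0, -0.1, -1.8]
width: 0.316
```

```bash
cat > st.py <<'E'
from h import *
np.set_printoptions(precision=2,suppress=True)
s=ctrl.sense();e=np.array([np.cos(np.radians(-15)),np.sin(np.radians(-15))]);n=np.array([-e[1],e[0]])
d=s["tcp_pos"][:2]-[547.9,-124.8]
print("t%.2f"%s["time"],"axial",(d@e).round(1),"lat",(d@n).round(2),"z",s["tcp_pos"][2].round(1),"yaw",round(yaw(),1),"Faxial",(s["force"][:2]@e).round(1),"Flat",(s["force"][:2]@n).round(1),"Fz",s["force"][2].round(1),"M",s["torque"],"w",s["width"])
E
python3 st.py
```

```text
t20.90 axial -119.0 lat 2.18 z 123.4 yaw 75.3 Faxial 0.0 Flat -0.1 Fz -1.8 M [0.   0.   0.02] w 0.3157648791195482
```

>>> carry_out --steps '[{"grip": 10, "linear": [0, 0, -0.003], "twist": 0}, {"grip": 10, "linear": [0, 0, -0.003], "twist": 0}, {"grip": 10, "linear": [0, 0, -0.003], "twist": 0}, {"grip": 10, "linear": [0, 0, -0.003], "twist": 0}, {"grip": 10, "linear": [0, 0, 0], "twist": 0}]'

```text
time: 21.32
tcp_pos: [445.3, -95.4, 123.6]
ee_rot: [-1.32, -1.018, 1.018]
force: [1.4, -2.5, -1.7]
width: 0.313
```

```bash
python3 st.py
```

```text
t21.32 axial -106.7 lat 1.87 z 123.6 yaw 75.3 Faxial 2.0 Flat -2.1 Fz -1.7 M [-0.36 -0.13 -0.16] w 0.31337692932677536
```

>>> carry_out --steps '[{"grip": 10, "linear": [-0.001, 0, 0], "twist": 0}, {"grip": 10, "linear": [0, 0, -0.003], "twist": 0}, {"grip": 10, "linear": [0, 0, -0.003], "twist": 0}, {"grip": 10, "linear": [0, 0, -0.003], "twist": 0}, {"grip": 10, "linear": [0, 0, 0], "twist": 0}]'

```text
time: 21.73
tcp_pos: [453.8, -98.3, 123.6]
ee_rot: [-1.32, -1.019, 1.018]
force: [0.2, -0.6, -1.7]
width: 0.313
```

```bash
python3 st.py
```

```text
t21.73 axial -97.7 lat 1.23 z 123.6 yaw 75.3 Faxial 0.4 Flat -0.5 Fz -1.7 M [-0.03 -0.03 -0.03] w 0.31306392215293266
```

>>> carry_out --steps '[{"grip": 10, "linear": [0, 0, -0.004], "twist": 0}, {"grip": 10, "linear": [0, 0, -0.004], "twist": 0}, {"grip": 10, "linear": [0, 0, -0.004], "twist": 0}, {"grip": 10, "linear": [0, 0, -0.004], "twist": 0}, {"grip": 10, "linear": [0, 0, -0.004], "twist": 0}, {"grip": 10, "linear": [0, 0, 0], "twist": 0}]'

```text
time: 22.23
tcp_pos: [473.4, -103.5, 123.6]
ee_rot: [-1.32, -1.019, 1.017]
force: [1.3, -0.8, -1.3]
width: 0.319
```

```bash
python3 st.py
```

```text
t22.23 axial -77.4 lat 1.28 z 123.6 yaw 75.3 Faxial 1.4 Flat -0.5 Fz -1.3 M [-0.16 -0.13 -0.07] w 0.3186009556828434
```

>>> carry_out --steps '[{"grip": 10, "linear": [-0.0003, 0, -0.004], "twist": 0}, {"grip": 10, "linear": [0, 0, -0.004], "twist": 0}, {"grip": 10, "linear": [0, 0, -0.004], "twist": 0}, {"grip": 10, "linear": [0, 0, -0.004], "twist": 0}, {"grip": 10, "linear": [0, 0, -0.004], "twist": 0}, {"grip": 10, "linear": [0, 0, 0], "twist": 0}]'

```text
time: 22.73
tcp_pos: [492.6, -108.9, 123.5]
ee_rot: [-1.32, -1.019, 1.018]
force: [0.3, -0.8, -1.3]
width: 0.316
```

```bash
python3 st.py
```

```text
t22.73 axial -57.5 lat 1.1 z 123.5 yaw 75.3 Faxial 0.5 Flat -0.7 Fz -1.3 M [-0.14 -0.11 -0.03] w 0.3156682690803864
```

>>> carry_out --steps '[{"grip": 10, "linear": [-0.0003, 0, -0.004], "twist": 0}, {"grip": 10, "linear": [0, 0, -0.004], "twist": 0}, {"grip": 10, "linear": [0, 0, -0.004], "twist": 0}, {"grip": 10, "linear": [0, 0, -0.003], "twist": 0}, {"grip": 10, "linear": [0, 0, 0], "twist": 0}]'

```text
time: 23.15
tcp_pos: [506.9, -112.9, 123.5]
ee_rot: [-1.32, -1.019, 1.018]
force: [-0.0, -0.1, -1.5]
width: 0.312
```

```bash
python3 st.py
```

```text
t23.15 axial -42.7 lat 0.92 z 123.5 yaw 75.3 Faxial -0.0 Flat -0.1 Fz -1.5 M [-0.04 -0.06  0.02] w 0.31182498146698046
```

>>> carry_out --steps '[{"grip": 30, "linear": [0, 0, 0], "twist": 0}, {"grip": 45, "linear": [0, 0, 0], "twist": 0}, {"grip": 60, "linear": [0, 0, 0], "twist": 0}, {"grip": 60, "linear": [0, 0, 0], "twist": 0}, {"grip": 60, "linear": [0, 0, 0.015], "twist": 0}, {"grip": 60, "linear": [0, 0, 0.02], "twist": 0}, {"grip": 60, "linear": [0, 0, 0.025], "twist": 0}, {"grip": 0, "linear": [0, 0, 0], "twist": 0}, {"grip": 0, "linear": [0, -0.001, 0], "twist": 0}, {"grip": 0, "linear": [0, 0, 0], "twist": 0}, {"grip": 0, "linear": [0, 0, 0], "twist": 0}, {"grip": 0, "linear": [0, 0, 0], "twist": 0}, {"grip": 0, "linear": [0, 0, 0], "twist": 0}, {"grip": 0, "linear": [0, 0, -0.01], "twist": 0}, {"grip": 0, "linear": [0, 0, -0.008], "twist": 0}, {"grip": 0, "linear": [0, 0, 0], "twist": 0}]'

```text
time: 24.48
tcp_pos: [467.8, -102.6, 124.7]
ee_rot: [-1.321, -1.019, 1.016]
force: [1.1, 0.4, -0.3]
width: -0.003
```

```bash
python3 st.py
```

```text
t24.48 axial -83.1 lat 0.73 z 124.7 yaw 75.3 Faxial 1.0 Flat 0.7 Fz -0.3 M [ 0.03 -0.05  0.03] w -0.0031045676363778587
```

>>> carry_out --steps '[{"grip": 0, "linear": [0, 0, -0.003], "twist": 0}, {"grip": 0, "linear": [0, 0, -0.003], "twist": 0}, {"grip": 0, "linear": [0, 0, -0.002], "twist": 0}, {"grip": 0, "linear": [0, 0, -0.002], "twist": 0}, {"grip": 0, "linear": [0, 0, -0.002], "twist": 0}, {"grip": 0, "linear": [0, 0, 0], "twist": 0}]'

```text
time: 24.98
tcp_pos: [475.0, -104.7, 124.0]
ee_rot: [-1.316, -1.015, 1.021]
force: [-7.6, 1.6, 5.0]
width: -0.004
```

```bash
python3 st.py
```

```text
t24.98 axial -75.6 lat 0.55 z 124.0 yaw 75.3 Faxial -7.7 Flat -0.4 Fz 5.0 M [0.38 1.38 0.01] w -0.004484059468217717
```

>>> carry_out --steps '[{"grip": 0, "linear": [0, 0, -0.002], "twist": 0}, {"grip": 0, "linear": [0, 0, -0.002], "twist": 0}, {"grip": 0, "linear": [0, 0, -0.002], "twist": 0}, {"grip": 0, "linear": [0, 0, 0], "twist": 0}]'

```text
time: 25.32
tcp_pos: [475.3, -104.8, 123.1]
ee_rot: [-1.309, -1.007, 1.028]
force: [-26.4, 7.2, 20.4]
width: -0.001
```

```bash
python3 st.py
```

```text
t25.32 axial -75.3 lat 0.52 z 123.1 yaw 75.4 Faxial -27.3 Flat 0.1 Fz 20.4 M [ 1.42  5.22 -0.04] w -0.001121325771295212
```

>>> carry_out --steps '[{"grip": 0, "linear": [0, 0, 0.008], "twist": 0}, {"grip": 0, "linear": [0, 0, 0.01], "twist": 0}, {"grip": 0, "linear": [0, 0, 0.02], "twist": 0}, {"grip": 0, "linear": [0, -0.03, 0], "twist": 0}, {"grip": 0, "linear": [0, -0.035, 0], "twist": 0}, {"grip": 0, "linear": [0, -0.035, 0], "twist": 0}, {"grip": 0, "linear": [0, -0.03, 0], "twist": 0}, {"grip": 0, "linear": [0, 0, 0], "twist": 0}]'

```text
time: 25.98
tcp_pos: [449.1, -96.9, 259.9]
ee_rot: [-1.328, -1.023, 1.016]
force: [1.5, 0.5, 0.4]
width: -0.003
```

```bash
python3 st.py
python3 - <<'E'
from h import *
import pickle
np.set_printoptions(precision=1,suppress=True)
s=ctrl.read_camera("scene");t=ctrl.read_camera("top");w=ctrl.read_camera("wrist");pickle.dump((s,t,w),open("w6.pkl","wb"))
K=np.array(w["mtx"])
def pf(p):
    q=rot(w["attitude"]).T@(np.array(p)-w["eye"]);th=np.arctan2(np.hypot(q[0],q[1]),q[2]);r=np.hypot(q[0],q[1]);return K[0,0]*th*q[:2]/r+K[:2,2]
m=np.array([547.9,-124.8,135]);e=np.array([.966,-.259,0])
for n,p in(("mouth",m),("rear home",m-55*e+[0,0,14]),("front home",m+[0,0,14])): print(n,pf(p),proj(s,p),proj(t,p))
f=lambda im,x,y,w,h,k:cv2.resize(im[y:y+h,x:x+w],None,fx=k,fy=k,interpolation=cv2.INTER_CUBIC)
x,y=[int(v) for v in pf(m-30*e)];x=min(max(x-70,0),500);y=min(max(y-60,0),280);print("wrist crop",x,y)
cv2.imwrite("pics/10.png",np.hstack([f(s["pixels"],310,150,66,100,6),f(w["pixels"],x,y,100,150,4)]))
E
```

```text
t25.98 axial -102.7 lat 1.37 z 259.9 yaw 75.3 Faxial 1.3 Flat 0.9 Fz 0.4 M [-0.02 -0.08  0.03] w -0.003433777276763074
mouth [322. 298.] [337.8 190.8] [336.5 226.9]
rear home [322.2 256.6] [351.7 192. ] [325.  239.2]
front home [322.  306.1] [337.9 186.8] [336.7 224.9]
wrist crop 252 212
```

View pics/10.png

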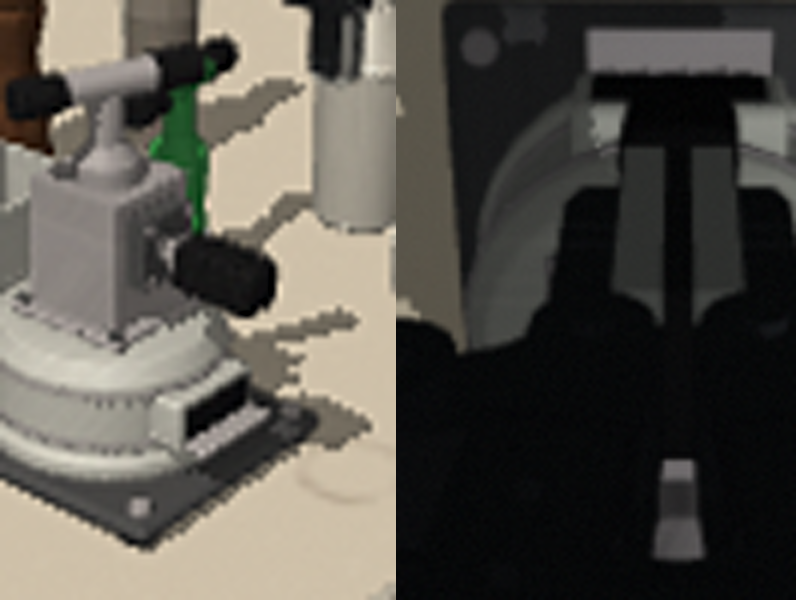

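The scene crop shows the handle down and the pin in the guide, with a short bright stub left between the guide (160,245) and the grip (180,262). It is not seated yet, and pushing from behind jammed it. I'll measure the gap.

Run:
```python
from h import *
import pickle
np.set_printoptions(precision=1,suppress=True)
s,t,w=pickle.load(open("w6.pkl","rb"))
e=np.array([.966,-.259,0]);n=np.array([.259,.966,0]);z=np.array([0,0,1.]);m=np.array([547.9,-124.8,135])
def ext(c,a,b,h):
    P=np.array([proj(c,m+x*e+y*n+k*z) for x in(a,b) for y in(-h,h) for k in(-h,h)]);return P.min(0),P.max(0)
print("guide face pred",[proj(s,m+y*n+k*z) for y in(-20,20) for k in(-20,20)])
for g in(0,5,10,15,20): print("gap",g,"scene",*ext(s,-g-55,-g,14),"top",*ext(t,-g-55,-g,14))
for nme,c,x,y,ww,h in(("scene",s,336,186,25,20),("top",t,305,222,35,35)):
    im=c["pixels"][y:y+h,x:x+ww].max(2);k,l,st,ce=cv2.connectedComponentsWithStats((im<38).astype(np.uint8))
    for i in range(1,k):
        if st[i,4]>25: print(nme,ce[i]+[x,y],st[i]+[x,y,0,0,0])
    if nme=="scene": print(im)
```

```text
guide face pred [array([341.6, 194.1]), array([341.8, 183. ]), array([333.8, 198.5]), array([333.9, 187.3])]
gap 0 scene [335.  185.3] [354.4 201.6] top [321.  222.1] [340.6 245.7]
gap 5 scene [336.2 185.8] [355.7 202.1] top [319.9 223.4] [339.6 247. ]
gap 10 scene [337.5 186.2] [357.  202.6] top [318.8 224.7] [338.5 248.3]
gap 15 scene [338.7 186.7] [358.3 203.1] top [317.7 226. ] [337.5 249.6]
gap 20 scene [339.9 187.2] [359.6 203.6] top [316.7 227.3] [336.4 251. ]
scene [347.  195.4] [339 189  17  14 161]
[[ 60  45  44  42  45  56 118  64 128 215 210 208 208 207 208 209 214 136
  138 111 111 110 106 198 212]
 [ 44  40  43  43  42  43 113  67 129 218 211 212 213 213 213 216 139 110
  112 111 109 201 199 210 208]
 [ 52  36  34  40  39  63  69  49 133 176 222 139 136 136 136 138 112 114
  112 108 199 213 208 207 207]
 [ 53  69  66  67  90  60  29  23  63  73  99  74 118 116 116 114 115 114
  107 197 209 208 207 206 207]
 [ 82  93 167 105  48  31  23  23  19  21  17  30  66  66 122 121 119 113
  201 212 207 208 206 206 206]
 [ 82 118 150  51  23  26  26  24  23  24  21  23  25  25  53
[... 854 characters left out ...]
   7  46 217 208 207 207 207]
 [ 89  87  87  87  86  94  94  72  48  31  17  18  19  22  23  16  12   6
    0 148 213 207 206 206 207]
 [ 85  87  83  93  94  95  77  95  95  96  75  56  15  16  19  15   2 103
   91 206 210 207 207 206 207]
 [ 83  84  96  98  80  96  90 170  98 100  89 143 108  49   7   0  93 203
  199 211 208 208 207 209 211]
 [136  89  90  96  89 171 167 176 164  99  90 100 208 203 201 200 201 213
  211 211 212 212 213 215 136]
 [131 171  91 172 168 178 174 175 114  97  95  87 165 217 214 214 213 213
  213 215 136 135 136 138 111]
 [173 184 168 178 178 175 175 177  97  97  98  89 104 136 215 216 135 136
  136 137 110 111 111 112 111]]
top [320.4 232.4] [305 222  33  31 484]
```

>>> carry_out --steps '[{"grip": 60, "linear": [-0.0005, 0, -0.025], "twist": 0}, {"grip": 60, "linear": [0, 0, -0.028], "twist": 0}, {"grip": 60, "linear": [0, 0, 0], "twist": 0}, {"grip": 60, "linear": [0, 0.03, 0], "twist": 0}, {"grip": 60, "linear": [0, 0.03, 0], "twist": 0}, {"grip": 60, "linear": [0, 0.03, 0], "twist": 0}, {"grip": 60, "linear": [0, 0.03, 0], "twist": 0}, {"grip": 60, "linear": [0, 0.017, 0], "twist": 0}, {"grip": 60, "linear": [0, 0, 0], "twist": 0}]'

```text
time: 26.88
tcp_pos: [493.6, -110.3, 112.7]
ee_rot: [-1.312, -1.014, 1.022]
force: [-1.0, -0.4, 0.0]
width: 0.603
```

```bash
python3 st.py
```

```text
t26.88 axial -56.2 lat -0.05 z 112.7 yaw 75.4 Faxial -0.8 Flat -0.6 Fz 0.0 M [ 0.02  0.02 -0.04] w 0.6034106484685899
```

>>> carry_out --steps '[{"grip": 60, "linear": [0.0009, -0.0095, -0.0065], "twist": 0}, {"grip": 60, "linear": [0, 0, 0], "twist": 0}, {"grip": 60, "linear": [0, 0, 0], "twist": 0}]'

```text
time: 27.13
tcp_pos: [505.5, -111.7, 129.0]
ee_rot: [-1.322, -1.021, 1.017]
force: [0.5, 0.1, -0.2]
width: 0.6
```

```bash
python3 st.py
```

```text
t27.13 axial -44.3 lat 1.72 z 129.0 yaw 75.3 Faxial 0.4 Flat 0.2 Fz -0.2 M [ 0.02 -0.03 -0.02] w 0.5995576393957567
```

>>> carry_out --steps '[{"grip": 60, "linear": [0, 0, 0], "twist": 0}, {"grip": 60, "linear": [0, 0, 0], "twist": 0}, {"grip": 60, "linear": [0, 0, 0], "twist": 0}, {"grip": 60, "linear": [0, 0, 0], "twist": 0}]'

```text
time: 27.47
tcp_pos: [503.8, -111.9, 127.3]
ee_rot: [-1.32, -1.018, 1.018]
force: [-0.6, 0.0, -0.2]
width: 0.601
```

```bash
python3 st.py
```

```text
t27.47 axial -46.0 lat 1.02 z 127.3 yaw 75.3 Faxial -0.6 Flat -0.1 Fz -0.2 M [-0.01 -0.03 -0.01] w 0.6009128234680333
```

>>> carry_out --steps '[{"grip": 60, "linear": [0, 0.0045, 0.0035], "twist": 0}, {"grip": 60, "linear": [0, 0, 0], "twist": 0}, {"grip": 60, "linear": [0, 0, 0], "twist": 0}, {"grip": 10, "linear": [0, 0, 0], "twist": 0}, {"grip": 10, "linear": [0, 0, 0], "twist": 0}, {"grip": 10, "linear": [0, 0, 0], "twist": 0}, {"grip": 10, "linear": [0, 0, 0], "twist": 0}, {"grip": 10, "linear": [0, 0, 0], "twist": 0}, {"grip": 10, "linear": [0, -0.001, 0], "twist": 0}, {"grip": 10, "linear": [0, 0, 0], "twist": 0}]'

```text
time: 28.3
tcp_pos: [500.1, -110.8, 123.3]
ee_rot: [-1.319, -1.018, 1.018]
force: [0.1, -0.4, -3.5]
width: 0.316
```

```bash
python3 st.py
```

```text
t28.30 axial -49.8 lat 1.12 z 123.3 yaw 75.3 Faxial 0.2 Flat -0.4 Fz -3.5 M [0.01 0.13 0.02] w 0.3159588057880049
```

>>> carry_out --steps '[{"grip": 10, "linear": [0, -0.0005, -0.002], "twist": 0}, {"grip": 10, "linear": [0, 0, -0.002], "twist": 0}, {"grip": 10, "linear": [0, 0, -0.002], "twist": 0}, {"grip": 10, "linear": [0, 0, 0], "twist": 0}]'

```text
time: 28.63
tcp_pos: [505.6, -112.4, 123.6]
ee_rot: [-1.318, -1.017, 1.019]
force: [-4.0, 0.2, -3.2]
width: 0.316
```

```bash
python3 st.py
```

```text
t28.63 axial -44.0 lat 1.0 z 123.6 yaw 75.3 Faxial -3.9 Flat -0.9 Fz -3.2 M [-0.01  1.04 -0.04] w 0.31586767072930333
```

>>> carry_out --steps '[{"grip": 10, "linear": [0, 0, -0.002], "twist": 0}, {"grip": 10, "linear": [0, 0, -0.002], "twist": 0}, {"grip": 10, "linear": [0, 0, 0], "twist": 0}]'

```text
time: 28.88
tcp_pos: [508.6, -113.2, 123.6]
ee_rot: [-1.317, -1.015, 1.02]
force: [-6.9, 0.5, 1.3]
width: 0.315
```

```bash
python3 st.py; python3 -c "
from h import *
import pickle
pickle.dump((ctrl.read_camera('scene'),ctrl.read_camera('top')),open('w7.pkl','wb'))"
```

```text
t28.88 axial -41.0 lat 1.0 z 123.6 yaw 75.3 Faxial -6.8 Flat -1.3 Fz 1.3 M [ 0.18  1.87 -0.04] w 0.31468560315060934
```

Run:
```python
from h import *
import pickle
s,t=pickle.load(open("w7.pkl","rb"))
print(s["pixels"][184:202,330:362].max(2))
```

```text
[[103  96  89  94  67  24  24  27  27  28  25  23  23  30 241  88  37  26
   58  67  24  26  26  24  27  19  89 120 118 115 111 110]
 [ 89  91  68  86  74  46  25  24  29  26  27  25  24  20 158  79  28  22
   35  35  20  24  25  22  20  63 119 118 115 110 204 206]
 [ 90  82  69  77  77  43  25  26  24  26  26  26  25  21  62  36  23  22
   25  22  21  22  21  74  91  90 119 114 107 200 215 215]
 [ 91  74  66  70  72  65  23  26  43  27  27  24  24  23  23  26  29  27
   23  22  22  20  20  35 100  91 112 205 202 214 211 211]
 [ 92  73  66  66 110  95  40  27  36  39  33  25  24  30  26  25  28  35
   23  21  23  20  19  15  99  87 204 217 213 210 210 209]
 [ 90  70  67  67  65  66  50 105  28  24  29  26  24  28  25  26  22  27
   21  21  22  21  23  15  97 155 215 212 210 210 209 210]
 [ 94  71  65  68  47  41  63  54  24  23  31  25  24  25  23  22  57  58
   35  16  20  21  21  16  78 166 214 210 211 210 209 210]
 [ 94  72  65  68  47  37 143  29  24  23  32  26  27  27  26  20  80 101
   37  15  15  18  16  14  72 212 213 209 210 210 209 209]
 [ 92  71  66  68  42  49 111  25  2
[... 594 characters left out ...]
0 210 214 210 209 209 209 209 209]
 [ 88  76  65  65  76  88  61  67  28  14  21  32  35  38  32  15 154 104
   15  16  16  14   7  55 222 213 209 209 210 210 210 209]
 [ 89  88  82  76  66  89  88  91  88  47  26  50  41  29  24  16 162 102
   17  15  16  10   4  50 221 213 211 209 209 209 208 209]
 [ 88  90  90  88  86  91  92  92  92  86  86  50  95  77  38  50 160 107
   16  17  13   7   0 148 216 212 210 209 210 211 210 210]
 [ 89  90  90  90  90  90  91  89  88  89  89  95 101  75  85  94 148  61
   12   8   3 100 203 208 213 210 210 209 209 209 210 210]
 [ 88  91  89  90  89  90  88  88  85  95  96  97  80  98 102 101  74  52
    3  46  95 206 217 212 210 210 209 210 209 210 211 211]]
```

>>> carry_out --steps '[{"grip": 10, "linear": [0, 0, -0.0015], "twist": 0}, {"grip": 10, "linear": [0, 0, -0.0015], "twist": 0}, {"grip": 10, "linear": [0, 0, 0], "twist": 0}]'

```text
time: 29.23
tcp_pos: [508.6, -113.3, 123.5]
ee_rot: [-1.314, -1.011, 1.024]
force: [-19.3, 3.2, 11.3]
width: 0.313
```

```bash
python3 st.py
```

```text
t29.23 axial -40.9 lat 0.96 z 123.5 yaw 75.3 Faxial -19.5 Flat -1.9 Fz 11.3 M [ 0.66  4.04 -0.14] w 0.3132676427064447
```

>>> carry_out --steps '[{"grip": 10, "linear": [0, 0, 0.0025], "twist": 0}, {"grip": 10, "linear": [0, 0, 0], "twist": 0}, {"grip": 35, "linear": [0, 0, 0], "twist": 0}, {"grip": 50, "linear": [0, 0, 0], "twist": 0}, {"grip": 65, "linear": [0, 0, 0], "twist": 0}, {"grip": 65, "linear": [0, 0, 0], "twist": 0}, {"grip": 65, "linear": [0, 0, 0.01], "twist": 0}, {"grip": 65, "linear": [0, 0, 0.025], "twist": 0}, {"grip": 65, "linear": [0, 0, 0.03], "twist": 0}, {"grip": 65, "linear": [0, -0.03, 0], "twist": 0}, {"grip": 65, "linear": [0, -0.035, 0], "twist": 0}, {"grip": 65, "linear": [0, -0.035, 0], "twist": 0}, {"grip": 65, "linear": [0, -0.035, 0], "twist": 0}, {"grip": 65, "linear": [0, -0.035, 0], "twist": 0}, {"grip": 65, "linear": [0, 0, 0], "twist": 0}, {"grip": 65, "linear": [0, 0, 0], "twist": 0}]'

```text
time: 30.57
tcp_pos: [448.3, -97.0, 295.6]
ee_rot: [-1.324, -1.019, 1.018]
force: [-0.9, -0.3, -0.4]
width: 0.65
```

```bash
python3 st.py
python3 - <<'E'
from h import *
import pickle
s=ctrl.read_camera("scene");t=ctrl.read_camera("top");w=ctrl.read_camera("wrist");pickle.dump((s,t,w),open("w8.pkl","wb"))
print(s["pixels"][184:203,330:362].max(2));print(t["pixels"][218:250,312:346].max(2))
f=lambda im,x,y,w,h,k:cv2.resize(im[y:y+h,x:x+w],None,fx=k,fy=k,interpolation=cv2.INTER_CUBIC)
cv2.imwrite("pics/11.png",np.hstack([f(s["pixels"],310,140,66,100,6),f(t["pixels"],300,190,66,100,6)]))
E
```

```text
t30.57 axial -103.4 lat 1.03 z 295.6 yaw 75.3 Faxial -0.8 Flat -0.5 Fz -0.4 M [0.06 0.02 0.01] w 0.6495902095920718
[[102  94  88  90  69  75  71  74  75  60  58 100  82  71 220 211 207 207
  207 205 206 205 206 207 212 135 111 113 115 113 109 108]
 [ 86  89  67  84  71  73  73  61  56  44  54 100  84  67 145 211 208 206
  205 205 206 207 209 212 217 112 113 114 113 108 201 201]
 [ 87  81  68  74  74  61  60  45  42  41  44  56 120  64 129 214 209 208
  208 207 207 209 214 135 138 113 112 109 104 198 212 210]
 [ 89  73  66  67  70  65  43  41  41  63  31  34  85  54 120 219 214 212
  213 214 213 216 137 110 112 111 108 200 198 209 208 208]
 [ 90  71  65  64 108  90  51  70  52  58  26  25  36  25  50 138 223 119
  136 136 136 138 111 114 111 106 197 212 208 208 206 206]
 [ 89  68  65  65  63  61  50 106  35  31  23  23  23  23  17  49 102  66
  119 118 117 115 114 112 108 196 209 207 205 205 205 205]
 [ 92  69  63  67  46  42  60  52  27  27  24  25  25  23  24  20  18  32
   56  51  74 120 117 112 200 211 206 206 207 206 206 205]
 [ 92  71  63  67  47  37 143  26  22  21  29  29  23
[... 1035 characters left out ...]
9  90  90  90  84  85  66  42  30  18  17  22  22
   21  16  14   5   0 146 212 209 206 207 205 207 207 206]
 [ 88  88  88  87  89  90  91  87  87  88  85  96  90  91  52  30  18  20
   14   7   2  97 200 205 208 206 205 206 205 206 207 206]
 [ 87  87  88  88  87  88  86  87  82  93  93  96  79 102  96  96  50  51
   51  97 147 201 212 208 206 205 206 206 206 207 206 207]
 [ 88  89  87  85  83  83  84  86  97  97  81  97  94 101 101 101  87 139
  203 201 203 211 207 206 206 207 206 206 206 209 211 212]]
[[ 17  19  18 ...  81  73  71]
 [ 19  18  18 ... 125 101  85]
 [ 19  19  19 ... 139 140 140]
 ...
 [168 105  65 ...  81  82  83]
 [198 168 109 ...  78  77  78]
 [198 199 168 ...  80  81  80]]
```

Run:
```python
from h import *
import pickle
np.set_printoptions(precision=1,suppress=True)
s,t,w=pickle.load(open("w8.pkl","rb"));c0=pickle.load(open("c0.pkl","rb"))
im=s["pixels"][145:180,305:350].max(2);n,l,st,ce=cv2.connectedComponentsWithStats((im<42).astype(np.uint8))
print("sleeves now",[(ce[i]+[305,145],st[i,4]) for i in range(1,n) if st[i,4]>15])
d=cv2.absdiff(s["pixels"],c0["scene"]["pixels"]).max(2)
for nme,(x,y,a,b) in dict(tumblers=(222,192,48,62),shaker=(360,140,22,50),dish=(373,182,36,25)).items(): print(nme,"changed px",(d[y:y+b,x:x+a]>25).mean().round(3))
ctrl.close_job();print(ctrl.sense()["time"])
```

```text
sleeves now [(array([315.5, 163.3]), np.int32(102)), (array([339. , 162.5]), np.int32(104))]
tumblers changed px 0.0
shaker changed px 0.125
dish changed px 0.058
the job is handed in; nothing more can be done
the job is handed in; nothing more can be done
```

I turned the T-handle until its shaft dropped home, pulled the pin out from under the board and pushed it through the guide and shaft until it stopped. Then I let go, backed the gripper off and handed the job in at about 31 s of the 72 s allowed.

**One setback:** my first push, with closed fingers from behind, jammed with about 10 mm to go (27 N). I took hold of the pin's grip again and pushed it in that way until it hit a firm stop at about 20 N.

**Last checks:**
- **Handle:** its sleeves are in the same place in the scene image as when it dropped, which matches a bar height of 219 mm.
- **Pin:** its grip is about 1 mm from the guide, within a few mm. I judged this from pixel rows and the force, because the picture limit refused the final view. The grip may sag by 1 to 2 mm, which is within the hole's play.
- **Tumblers:** no change in the image.
- **Shaker and dish:** 12% and 6% of the pixels around them changed. I think this is the arm and its shadow, since the arm never worked near them, but I did not confirm it.

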